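# Free and open the sticky sliding cover of a sample chest

## Robot

A 7-joint arm with a two-finger parallel gripper is mounted at the origin on a cart in front of the work surface, level with it; the furniture and walls round the work are solid. World frame = base frame: x ahead of the robot, y to its left, z up, the work surface at z = 0. Lengths are in m, angles in rad, forces in N, time in s.
With the tool pointing down it reaches from about 0.4 to 0.85 m from the base axis. Payload 10.4 kg.
Tool frame: the origin (TCP) lies at the very end of the fingers, on their centre line; the grasp point (between the pads) lies 19 mm behind it; z points along the fingers, y is the direction in which the jaws open and shut (so a half turn about z gives the same grasp; the last joint's range is limited). The gripper opens to 87 mm and grips with 3 to 60 N. Pads are 19 mm wide; open, the fingers measure 117 mm over their backs; the gripper's body (75 mm by 190 mm) begins 51 mm behind the grasp point.
Start: joints at [1.153, 0.332, -0.065, 1.46, 0.022, 1.35, -0.088], TCP at [0.24, -0.577, 0.223] pointing down, gripper open.
Joint ranges: [-2.6, 2.6], [-0.5, 2.12], [-1.47, 1.34], [0.16, 2.42], [-1.27, 4.41], [0.06, 2.06], [-2.6, 2.6]. Speed limits (rad/s): [2.22, 2.22, 2.79, 2.79, 3.14, 3.14, 3.14].

## Interface

Orientations are given as a unit quaternion [x, y, z, w].
In Python, from bench import read_state, imaging, r gives the robot as it stands. The module is installed in compiled form; this text tells all that it offers.
- The arm moves only by the tool move_arm, never from a script. Its argument "series" is a list of rows, each a list of 4 numbers: the shift along the tool's x, y, z in m, then the turn about the tool's z in rad. In form: [[x, y, z, roll], ...]. A call has 1 to 20 rows; each row is the pose to reach, as a shift and turn from the pose commanded when the call began, along the tool's axes at that moment; what a row does not reach only later rows make up. A row lasts 1/10 s, in which the tool goes at most 50 mm and 8.59 degrees, less where a joint would pass 70% of its speed; a pose out of reach is approached as far as the arm can. A call with a gripper value outside its range is refused whole. "claw" is the gripper's target within -1 to 1 (fully open at 1, half-way at 0, shut at -1), set as the call begins (left out, the last holds). The fingers move at their own pace and stop on an object; "newtons" is the grip in N (left out, the last holds). Time passes only in rows, so rows that repeat a pose let the fingers close. It gives the time, the measured TCP pose, the force and the opening at its end, in the units of the state.
- read_state(): the state, without advancing time (a new reading comes with each control period).
- imaging.camera(name): name is "scene" or "top" or "wrist"; returns (picture, depth): 420x560x3 uint8, red, green, blue; 420x560 float32, m along the optical axis (not along the pixel's ray), 0 where there is no reading.
- imaging.get_calibration(name): a dict with "camera_matrix" (3x3 intrinsics, pixels), "R" (3x3) and "t" (3): a world point X has camera coordinates R X + t. Camera axes: x right, y down, z forward; pixel columns grow to the right and rows downward; lengths in m; the calibration is good to about 2 mm. A picture is of the moment at which its call begins: read the wrist's pose just before it. get_calibration takes no time and is no camera call; for the wrist camera it gives the pose at the moment of the call.
- r.close_job(): hands the job in, once; it reports no verdict.
The state is a dict: "time": time; "joint_positions": joint angles; "joint_vel": joint speeds; "joint_torque": joint torques, N m; "ee_pos": TCP position; "eef_rot": TCP orientation; "ft_force": force on the tool from outside, world axes, zero at the start; "torque": the same for the moment, N m; "width": finger opening in m.
Only numpy, scipy, OpenCV 4.12 (cv2) and the standard library are available. Lean on these libraries where they do the work, as an engineer would, in place of code of your own. Each camera call takes 0.05 s, during which the arm holds its last target.

## Task

Lift the white reagent bottle off the runway of the sample chest and stand it upright, wholly on the rubber mat. Then withdraw the bolt on the left side of the chest and slide the cover away from you until it is fully open and square against both end stops; its track is sticky and the cover racks and jams, so push its two end lugs in turn, a little at a time. Do not disturb the other things on the bench.

Things in the scene. Friction and masses are not known exactly. Their poses are not given: they have to be found in the camera images.
- chest: Low white chest fixed on the bench, 320 (x) x 410 (y) mm; origin at the centre of its underside, x to the rear (away from the robot), y left, z up. Chest positions in all these notes are in this frame, mm. Rear deck (runway) top z 90; side guides at |y| 155 to 205, top z 106; two wells under the cover, |y| 50 to 135, floor z 30.
- strap (a point): Top centre of the fixed grey strap over the middle of the cover, chest x -160 to 95, y -50 to 50, top z 117, with a timer on it up to z 132. Because of it the cover can be reached only at its two ends.
- shelf_edge (a point): Middle of the lower front edge of the fixed instrument shelf (chest x 45 to 160, full width, underside z 210, things on it up to about z 400). To work just in front of it the tool must be tilted, its fingers pointing down and to the rear.
- end_stops (a point): Midway between the two fixed end stops that the open cover's rear edge rests against: faces at chest x 42, |y| 100 to 150, top z 108.
- cover (a joint): Slide of the cover's centre to the rear (chest +x), m; 0 closed, 0.075 fully open on the end stops. Aluminium plate 100 (x) x 300 (y) x 10 mm, top z 102, held down, 0.8 kg. Drags about 4 N at each end: a push at one end turns it about the other end, which stays put, until at about 0.11 rad it wedges and jams however hard it is pushed; pushing the other end frees it.
- cover_yaw (a joint): Yaw of the cover relative to the chest about the cover's centre, rad, positive counter-clockwise seen from above (right end further to the rear); 0 square; it wedges at about +-0.11.
- lug_left (a point): Middle of the front (pushing) face of the cover's left lug: an upright grey block 10 (x) x 40 (y) mm, z 100 to 134, at the cover's rear edge, 115 mm left of its centre. This face lies 40 mm to the rear of the cover's centre (chest x -43 closed, 32 open). Axes turn with the cover, x to the rear.
- lug_right (a point): The same point of the right lug, 115 mm right of the cover's centre.
- bolt (a joint): Withdrawal of the bolt, m: 0 shot, its tongue stops the cover after about 6 mm; at 0.025 or more it is clear of the cover; 0.030 fully withdrawn. Friction about 4 N; stays where it is left.
- bolt_knob (a point): Grip point, z 134, of the bolt's upright steel knob, 13 mm diameter (16 at the head), z 112 to 147, on the left side guide at chest x -98, y 172 (shot); it moves straight outward along chest +y to y 202. Small keepers, top z 123, at y 160 and 202. On the cover at x -115, y 129 stands a steel strike block 12 x 22 mm, top z 122.
- bottle: White reagent bottle with black cap, 48 mm diameter, 92 mm high (body to 77 mm), 0.12 kg, standing upright on the right-hand runway deck (z 90), behind the right lug and in its way; origin at the centre of its underside, z up.
- mat: Flat square black rubber mat 130 x 130 x 3 mm fixed on the bench to the left or right of the chest's front; origin at the centre of its underside, x and y along its edges.
- tip_case: Pipette tip box 72 (x) x 122 (y) x 64 mm, loose bystander on the other side of the chest from the mat; origin at the centre of its underside.
- amber_bottle: Amber reagent bottle, 54 mm diameter, 108 mm high, loose bystander on the right; origin at the centre of its underside.
- tape: Roll of tape lying flat, 94 mm diameter, 48 mm high, loose bystander on the left; origin at the centre of its underside.
There are look-alikes about, which are no part of the job. Of the things shaped like the mat, the black one is meant.

How it is judged:
By the outcome, as a careful person would: the job done as asked, in the order asked, and still so for the second after the job is handed in, with the robot touching nothing.
It also fails if it takes over 72 s, if anything falls off the work surface, if the arm or the gripper's body presses on something with over 40 N, if the wrist force passes 120 N, or if a joint passes its speed limit or range.

## Working session

There is one attempt and no reset: what is moved stays moved. The work goes in short steps, Python scripts to look and compute and a tool call to move; the robot and the scene stay as the last step left them, time stands still between calls to the robot, and variables do not carry over. Pictures are saved under pics/ and viewed, and the job is handed in when it is done.

Besides the shell and the picture viewer there is one more tool, called after "Request:" as name([rows], argument=value, ...), one row to a line, values as JSON. move_arm: Moves the arm, as the interface text tells. Its arguments: {"type":"object","properties":{"series":{"type":"array","items":{"type":"array","items":{"type":"number"}}},"claw":{"type":"number"},"newtons":{"type":"number"}},"required":["series"]}

```bash
mkdir -p pics; python3 - <<'E'
from bench import read_state, imaging, r
import cv2,numpy as np
s=read_state();print({k:np.round(v,3).tolist() for k,v in s.items()})
for n in ["scene","top"]:
    p,d=imaging.camera(n);c=imaging.get_calibration(n)
    np.savez(f"{n}0.npz",p=p,d=d,K=c["camera_matrix"],R=c["R"],t=c["t"])
    cv2.imwrite(f"pics/{n}0.png",p[:,:,::-1]); print(n,np.round(c["camera_matrix"],1).tolist(),np.round(c["R"],3).tolist(),np.round(c["t"],3))
E
```

```text
{'time': 0.0, 'joint_positions': [1.153, 0.333, -0.065, 1.461, 0.022, 1.35, -0.089], 'joint_vel': [0.0, -0.001, 0.003, 0.001, -0.003, -0.0, -0.001], 'joint_torque': [-0.0, -62.325, 0.025, -38.991, -0.061, 0.04, 0.0], 'ee_pos': [0.24, -0.577, 0.222], 'eef_rot': [0.981, 0.196, -0.0, -0.001], 'ft_force': [0.15, -0.467, 0.168], 'torque': [-0.004, 0.01, 0.024], 'width': 0.087}
scene [[447.5, 0.0, 284.8], [0.0, 447.5, 208.1], [0.0, 0.0, 1.0]] [[-0.698, -0.716, -0.001], [-0.356, 0.348, -0.868], [0.622, -0.605, -0.497]] [0.444 0.29  1.308]
top [[432.4, 0.0, 284.6], [0.0, 432.4, 204.6], [0.0, 0.0, 1.0]] [[-0.023, -1.0, -0.0], [-0.999, 0.023, -0.048], [0.048, -0.001, -0.999]] [0.113 0.529 1.723]
```

View pics/scene0.png

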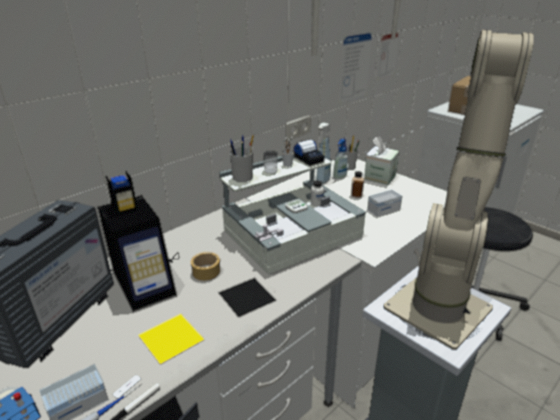

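View pics/top0.png

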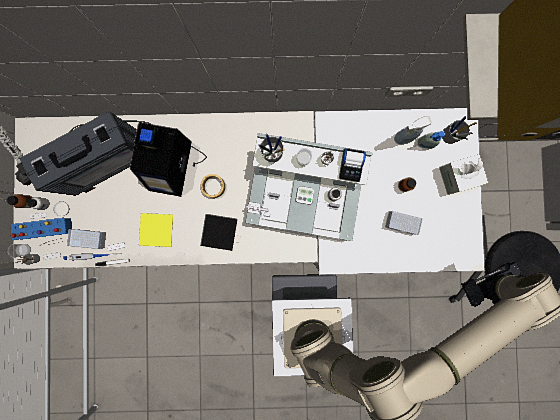

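```bash
cat > h.py <<'E'
import numpy as np,cv2
def load(n):
    z=np.load(n+".npz");return z["p"],z["d"],z["K"],z["R"],z["t"]
def cloud(z):
    p,d,K,R,t=z
    v,u=np.mgrid[:d.shape[0],:d.shape[1]]
    c=np.stack([(u-K[0,2])/K[0,0]*d,(v-K[1,2])/K[1,1]*d,d],-1)
    return (c-t)@R   # R^T (c-t)
def proj(z,X):
    p,d,K,R,t=z; c=np.asarray(X)@R.T+t; q=c@K.T; return q[...,:2]/q[...,2:]
E
python3 - <<'E'
from h import *
z=load("top0");p=z[0]
cv2.imwrite("pics/tc.png",cv2.resize(p[120:260,185:425,::-1],None,fx=3.3,fy=3.3,interpolation=cv2.INTER_CUBIC))
z2=load("scene0");p=z2[0]
cv2.imwrite("pics/sc.png",cv2.resize(p[120:310,180:440,::-1],None,fx=3,fy=3,interpolation=cv2.INTER_CUBIC))
W=cloud(z)
for n,(u,v) in dict(mat=(219,232),tip=(403,222),bot=(335,195),chestFL=(247,228),FR=(352,240),lugL=(274,194)).items(): print(n,W[v,u].round(3))
# black mat
im=z[0].astype(int);m=(im.sum(2)<120)&(abs(W[...,2])<.02)
n,l,st,ce=cv2.connectedComponentsWithStats(m.astype(np.uint8));
k=l[232,219];P=W[l==k];print(st[k],np.median(P,0),P.mean(0));print(cv2.minAreaRect((P[:,:2]*1000).astype(np.float32)))
E
```

```text
mat [0.427 0.367 0.002]
tip [ 0.451 -0.36   0.055]
bot [ 0.554 -0.083  0.177]
chestFL [0.441 0.254 0.003]
FR [ 0.383 -0.168 -0.004]
lugL [0.566 0.139 0.134]
[201 215  36  36 981] [0.42671284 0.36765303 0.00300685] [0.4265729  0.36811749 0.00284679]
((426.4763488769531, 368.6822509765625), (127.6739273071289, 126.27796173095703), 79.9773178100586)
```

View pics/tc.png

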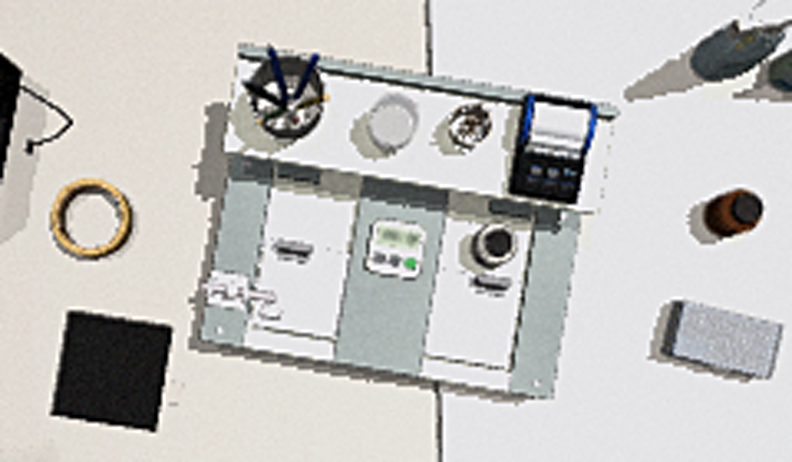

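View pics/sc.png

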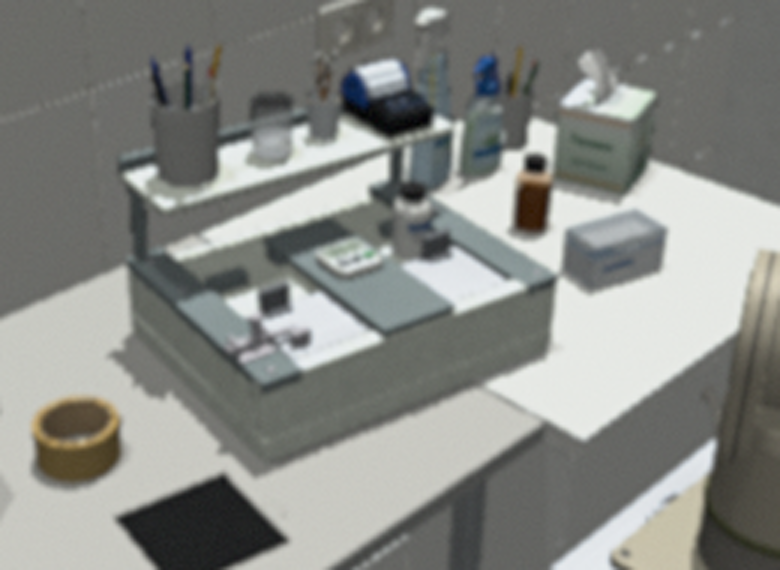

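```bash
cat > fit.py <<'E'
from h import *
from scipy.optimize import minimize
def model(c):
    x,y=c[:,0],c[:,1];h=np.full(len(c),0.)
    def box(x0,x1,y0,y1,z): h[(x>x0)&(x<x1)&(y>y0)&(y<y1)]=z
    box(-160,160,-205,205,90);box(-160,160,155,205,106);box(-160,160,-205,-155,106)
    box(-133,-33,-150,150,102)
    box(-160,95,-50,50,117)
    for s in(-1,1):
        box(-43,-33,s*115-20,s*115+20,134); 
    box(-115-6,-115+6,118,140,122)
    box(-104,-92,166,178,147)
    return h
def fit(W,x0):
    P=W.reshape(-1,3)*1000
    def toc(q,P):
        a=q[2];R=np.array([[np.cos(a),-np.sin(a)],[np.sin(a),np.cos(a)]])
        return (P[:,:2]-q[:2])@R
    S=toc(x0,P);P=P[(S[:,0]>-200)&(S[:,0]<25)&(abs(S[:,1])<250)&(P[:,2]>-10)]
    # no timer/bottle
    def cost(q):
        c=toc(q,P);e=np.abs(model(c)-P[:,2])
        e=e[~((abs(c[:,1])<35)&(c[:,0]>-60))]
        return np.minimum(e,20).mean()
    best=None
    for i in range(12):
        r=np.random.default_rng(i);s=minimize(cost,np.array(x0)+r.normal(0,1,3)*[4,4,.02],method="Nelder-Mead",options=dict(initial_simplex=None,xatol=1e-3,fatol=1e-4))
        if i<20: print(s.x.round(3),round(s.fun,3))
        if best is None or s.fun<best.fun:best=s
    return best.x
E
python3 - <<'E'
from fit import *
z=load("top0");W=cloud(z)
# initial: lugs
m=(W[...,2]>.126)&(W[...,2]<.15)&(W[...,0]>.4)&(W[...,0]<.65)&(abs(W[...,1])<.3)
n,l,st,ce=cv2.connectedComponentsWithStats(m.astype(np.uint8))
for k in range(1,n): print(st[k],np.median(W[l==k],0).round(4))
for a,b in[(228,195),(260,150),(335,194),(335,192),(215,183),(213,185),(407,184)]: print((a,b),W[b,a].round(3))
np.save("q.npy",fit(W,[586,20,-.17]))
E
```

```text
[297 175   1   1   1] [0.636  0.0516 0.1285]
[302 181   1   1   1] [0.6131 0.0333 0.127 ]
[315 182   1   1   1] [ 0.6082 -0.0154  0.127 ]
[295 186  19  18 216] [0.5616 0.0242 0.1303]
[335 187   1   1   1] [ 0.5862 -0.088   0.144 ]
[330 189   1   1   1] [ 0.5799 -0.0702  0.1352]
[269 193  10   4  27] [0.5657 0.1395 0.1342]
[318 193   1   1   1] [ 0.5665 -0.0256  0.1278]
[328 193   9   8  14] [ 0.5458 -0.0704  0.1364]
[338 198   2   2   2] [ 0.5429 -0.0995  0.1469]
[329 203  11   4  27] [ 0.52   -0.0841  0.1339]
[253 206   4   4  12] [0.5166 0.2125 0.1459]
[259 206   1   2   2] [0.5208 0.1968 0.1275]
[301 207   1   1   1] [0.5153 0.0395 0.1287]
[308 207   1   1   1] [0.5148 0.0133 0.1277]
[263 208   1   1   1] [0.5149 0.182  0.1267]
[258 211   1   1   1] [0.504  0.201  0.1267]
[291 210   1   1   1] [0.5049 0.0772 0.1283]
[265 213   2   1   2] [0.4959 0.1729 0.128 ]
[311 212   1   1   1] [0.4958 0.0024 0.1264]
[268 214   1   1   1] [0.4918 0.1636 0.1308]
[313 214   1   1   1] [ 0.4881 -0.0048  0.1271]
[293 216   1   1   1] [0.4823 0.0703 0.1278]
[299 222   1   1   1] [0.4594 0.0484 0.1289]
[303 228   1   1   1] [0.4366 0.034  0.1279]
(228, 195) [0.576 0.329 0.   ]
(260, 150) [0.7   0.178 0.321]
(335, 194) [ 0.557 -0.082  0.185]
(335, 192) [ 0.565 -0.084  0.177]
(215, 183) [0.625 0.379 0.01 ]
(213, 185) [ 0.618  0.389 -0.002]
(407, 184) [ 0.595 -0.367  0.104]
[ 5.80492e+02  2.13690e+01 -1.88000e-01] 6.352
[ 5.80444e+02  2.08440e+01 -1.90000e-01] 6.37
[ 5.80469e+02  2.09740e+01 -1.92000e-01] 6.363
[ 5.80159e+02  2.14150e+01 -1.91000e-01] 6.36
[ 5.80348e+02  2.14250e+01 -1.88000e-01] 6.351
[ 5.80498e+02  2.13800e+01 -1.89000e-01] 6.356
[ 5.80383e+02  2.13650e+01 -1.90000e-01] 6.357
[ 5.80396e+02  2.14300e+01 -1.88000e-01] 6.351
[ 5.80336e+02  2.14340e+01 -1.88000e-01] 6.353
[ 5.80508e+02  2.13850e+01 -1.89000e-01] 6.356
[ 5.80398e+02  2.14220e+01 -1.88000e-01] 6.351
[ 5.80499e+02  2.13620e+01 -1.88000e-01] 6.353
```

Request:
move_arm([
  [0, 0, -0.8, 0],
  [0, 0, -0.8, 0],
  [0, 0, -0.8, 0],
  [0, 0, -0.8, 0],
  [0, 0, -0.8, 0],
  [0, 0, -0.8, 0],
  [0, 0, -0.8, 0],
  [0, 0, -0.8, 0],
  [0, 0, -0.8, 0],
  [0, 0, -0.8, 0],
  [0, 0, -0.8, 0],
  [0, 0, -0.8, 0],
])

```text
time: 1.3
ee_pos: [0.2191, -0.5274, 0.5927]
eef_rot: [0.98, 0.196, 0.006, 0.029]
ft_force: [0.1, -0.3, 0.0]
width: 0.087
```

Request:
move_arm([
  [0, 0, -0.5, 0],
  [0, 0, -0.5, 0],
  [0, 0, -0.5, 0],
  [0, 0, -0.5, 0],
  [0, 0, -0.5, 0],
  [0, 0, -0.5, 0],
])

```text
time: 1.9
ee_pos: [0.1995, -0.4805, 0.6327]
eef_rot: [0.979, 0.196, 0.012, 0.059]
ft_force: [-0.2, 0.4, 0.2]
width: 0.0867
```

```bash
python3 - <<'E'
from bench import read_state
import numpy as np
from scipy.spatial.transform import Rotation as R
s=read_state();print(s["time"],np.round(s["joint_positions"],3),s["ee_pos"],R.from_quat(s["eef_rot"]).as_matrix().round(3))
E
```

```text
1.9 [ 0.651  0.171  0.59   0.818 -0.116  2.058 -0.008] [ 0.19947204 -0.4804981   0.63269651] [[ 0.923  0.382  0.047]
 [ 0.385 -0.916 -0.11 ]
 [ 0.001  0.12  -0.993]]
```

Request:
move_arm([
  [0, 0, 0.05, 0],
  [0, 0, 0.1, 0],
  [0, 0, 0.1, 0],
])

```text
time: 2.2
ee_pos: [0.204, -0.4891, 0.5232]
eef_rot: [0.979, 0.197, 0.009, 0.05]
ft_force: [1.6, 0.9, -0.3]
width: 0.0871
```

```bash
cat > st.py <<'E'
from bench import read_state
import numpy as np
from scipy.spatial.transform import Rotation as R
s=read_state();print(s["time"],np.round(s["joint_positions"],3),np.round(s["ee_pos"],4),R.from_quat(s["eef_rot"]).as_matrix().round(3).tolist(),np.round(s["ft_force"],1),s["width"])
E
python3 st.py
```

```text
2.2 [ 0.573  0.056  0.553  1.177 -0.024  1.816 -0.057] [ 0.204  -0.4891  0.5232] [[0.922, 0.384, 0.038], [0.386, -0.918, -0.094], [-0.001, 0.102, -0.995]] [ 1.6  0.9 -0.3] 0.08708603131751666
```

Request:
move_arm([
  [0.47, -0.4, -0.12, 0.585],
  [0.47, -0.4, -0.12, 0.585],
  [0.47, -0.4, -0.12, 0.585],
  [0.47, -0.4, -0.12, 0.585],
  [0.47, -0.4, -0.12, 0.585],
  [0.47, -0.4, -0.12, 0.585],
  [0.47, -0.4, -0.12, 0.585],
  [0.47, -0.4, -0.12, 0.585],
  [0.47, -0.4, -0.12, 0.585],
  [0.47, -0.4, -0.12, 0.585],
  [0.47, -0.4, -0.12, 0.585],
  [0.47, -0.4, -0.12, 0.585],
  [0.47, -0.4, -0.12, 0.585],
  [0.47, -0.4, -0.12, 0.585],
  [0.47, -0.4, -0.12, 0.585],
  [0.47, -0.4, -0.12, 0.585],
])

```text
time: 3.8
ee_pos: [0.4769, 0.0453, 0.5974]
eef_rot: [0.994, -0.095, 0.029, 0.048]
ft_force: [0.3, 0.2, -0.4]
width: 0.0868
```

```bash
python3 st.py
```

```text
3.8 [-0.608  0.076  0.382  0.986  0.092  2.059 -1.944] [0.4769 0.0453 0.5974] [[0.98, -0.191, 0.048], [-0.186, -0.977, -0.101], [0.066, 0.09, -0.994]] [ 0.3  0.2 -0.4] 0.08683343676878125
```

Request:
move_arm([
  [0, 0, -0.4, 0],
  [0, 0, -0.4, 0],
  [0, 0, -0.4, 0],
  [0, 0, -0.4, 0],
  [0, 0, -0.4, 0],
  [0, 0, -0.4, 0],
  [0, 0, -0.4, 0],
  [0, 0, -0.4, 0],
])

```text
time: 4.6
ee_pos: [0.4664, 0.0541, 0.6232]
eef_rot: [0.994, -0.087, 0.054, 0.047]
ft_force: [-3.2, -0.2, 2.5]
width: 0.0872
```

```bash
python3 st.py
```

```text
4.6 [-1.507  0.063  1.335  0.986  0.065  2.059 -1.889] [0.4664 0.0541 0.6232] [[0.979, -0.179, 0.1], [-0.169, -0.98, -0.102], [0.116, 0.083, -0.99]] [-3.2 -0.2  2.5] 0.08722732408068015
```

Request:
move_arm([
  [0, 0, -0.4, 0],
  [0, 0, -0.4, 0],
  [0, 0, -0.4, 0],
  [0, 0, -0.4, 0],
  [0, 0, -0.4, 0],
  [0, 0, -0.4, 0],
])

```text
time: 5.2
ee_pos: [0.4787, 0.0638, 0.6478]
eef_rot: [0.992, -0.086, 0.081, 0.042]
ft_force: [-0.0, -0.3, 0.6]
width: 0.0871
```

```bash
python3 st.py
```

```text
5.2 [-1.397  0.139  1.337  0.903 -0.032  2.059 -1.832] [0.4787 0.0638 0.6478] [[0.972, -0.177, 0.153], [-0.163, -0.982, -0.097], [0.167, 0.069, -0.983]] [-0.  -0.3  0.6] 0.08710716888727349
```

Request:
move_arm([
  [0, -0.1, -0.4, 0],
  [0, -0.1, -0.4, 0],
  [0, -0.1, -0.4, 0],
  [0, -0.1, -0.4, 0],
  [0, -0.1, -0.4, 0],
  [0, -0.1, -0.4, 0],
  [0, -0.1, -0.4, 0],
  [0, -0.1, -0.4, 0],
  [0, -0.1, -0.4, 0],
  [0, -0.1, -0.4, 0],
])

```text
time: 6.2
ee_pos: [0.4667, 0.1342, 0.6638]
eef_rot: [0.99, -0.087, 0.105, 0.031]
ft_force: [-0.1, 0.1, 0.1]
width: 0.0873
```

```bash
python3 st.py
```

```text
6.2 [-1.54   0.147  1.339  0.865 -0.024  2.059 -1.976] [0.4667 0.1342 0.6638] [[0.963, -0.178, 0.203], [-0.165, -0.983, -0.08], [0.214, 0.043, -0.976]] [-0.1  0.1  0.1] 0.08734945170361141
```

Request:
move_arm([
  [0, -0.05, -0.4, 0],
  [0, -0.05, -0.4, 0],
  [0, -0.05, -0.4, 0],
  [0, -0.05, -0.4, 0],
  [0, -0.05, -0.4, 0],
  [0, -0.05, -0.4, 0],
  [0, -0.05, -0.4, 0],
  [0, -0.05, -0.4, 0],
  [0, -0.05, -0.4, 0],
  [0, -0.05, -0.4, 0],
  [0, -0.05, -0.4, 0],
  [0, -0.05, -0.4, 0],
])

```text
time: 7.4
ee_pos: [0.4541, 0.1773, 0.6862]
eef_rot: [0.987, -0.084, 0.133, 0.019]
ft_force: [-0.6, 0.2, -0.2]
width: 0.0872
```

```bash
python3 st.py; python3 - <<'E'
from bench import imaging
import cv2
p,d=imaging.camera("scene");cv2.imwrite("pics/s1.png",p[:,:,::-1])
E
```

```text
7.4 [-1.633  0.15   1.339  0.815 -0.009  2.059 -2.06 ] [0.4541 0.1773 0.6862] [[0.95, -0.171, 0.26], [-0.161, -0.985, -0.061], [0.266, 0.016, -0.964]] [-0.6  0.2 -0.2] 0.08718509073563444
```

View pics/s1.png

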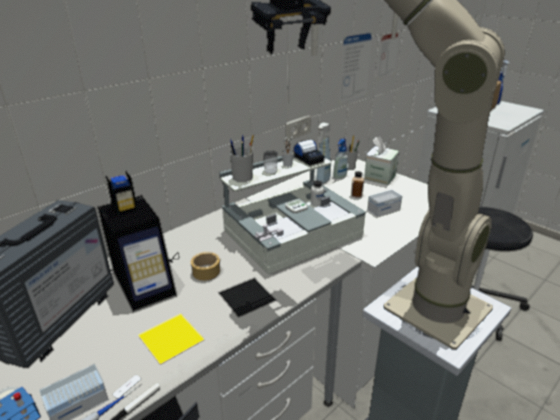

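```bash
python3 - <<'E'
from h import *
z=load("top0");p,d,K,R,t=z;W=cloud(z)
m=(p.astype(int).sum(2)<150)&(W[...,2]>.15)&(W[...,2]<.2);m[:, :325]=0;m[:,345:]=0
v,u=np.nonzero(m);print(len(u),u.mean(),v.mean(),W[m].mean(0),np.median(W[m],0))
# ray at z=.182
ray=R.T@np.linalg.inv(K)@[u.mean(),v.mean(),1];o=-R.T@t;s=(.182-o[2])/ray[2];print(o+s*ray)
z=load("scene0");p,d,K,R,t=z;W=cloud(z)
m=(p.astype(int).sum(2)<150)&(W[...,2]>.15)&(W[...,2]<.2);m[:,:308]=0;m[:,330:]=0;m[:170]=0;m[200:]=0
v,u=np.nonzero(m);print(len(u),u.mean(),v.mean(),W[m].mean(0))
E
```

```text
54 335.27777777777777 209.46296296296296 [ 0.5022235  -0.0824044   0.18103636] [ 0.55774865 -0.08358868  0.1807377 ]
[ 0.50137275 -0.08225435  0.182     ]
26 317.2307692307692 183.80769230769232 [ 0.55142736 -0.08099501  0.17673168]
```

Request:
move_arm([
  [-0.005, 0.23, 0.387, 0.023],
  [-0.005, 0.23, 0.387, 0.023],
  [-0.005, 0.23, 0.387, 0.023],
  [-0.005, 0.23, 0.387, 0.023],
  [-0.005, 0.23, 0.387, 0.023],
  [-0.005, 0.23, 0.387, 0.023],
  [-0.005, 0.23, 0.387, 0.023],
  [-0.005, 0.23, 0.387, 0.023],
  [-0.005, 0.23, 0.387, 0.023],
  [-0.005, 0.23, 0.387, 0.023],
  [-0.005, 0.23, 0.387, 0.023],
  [-0.005, 0.23, 0.387, 0.023],
], claw=0.5, newtons=15)

```text
time: 8.65
ee_pos: [0.5104, -0.0726, 0.3152]
eef_rot: [0.986, -0.096, 0.133, 0.018]
ft_force: [0.1, 0.4, 1.3]
width: 0.0651
```

```bash
python3 st.py; cat > cap.py <<'E'
import sys
from bench import imaging
import cv2,numpy as np
for a in sys.argv[1:]:
    n,i=a.split(":")
    c=imaging.get_calibration(n);p,d=imaging.camera(n)
    np.savez(f"{n}{i}.npz",p=p,d=d,K=c["camera_matrix"],R=c["R"],t=c["t"])
    cv2.imwrite(f"pics/{n}{i}.png",p[:,:,::-1])
E
python3 cap.py wrist:2 scene:2
```

```text
8.65 [-1.228 -0.473  0.927  1.857  0.524  1.358 -2.134] [ 0.5104 -0.0726  0.3152] [[0.946, -0.195, 0.259], [-0.185, -0.981, -0.061], [0.266, 0.009, -0.964]] [0.1 0.4 1.3] 0.06511995055297733
```

View pics/wrist2.png

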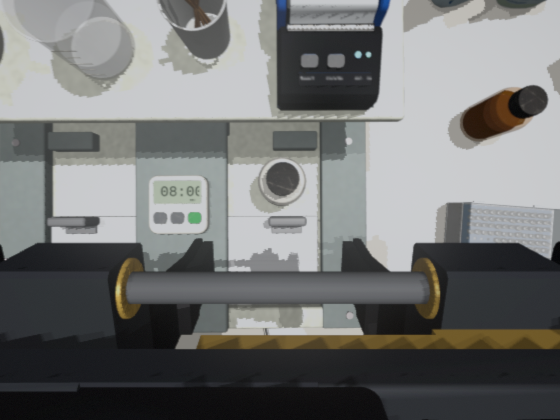

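View pics/scene2.png

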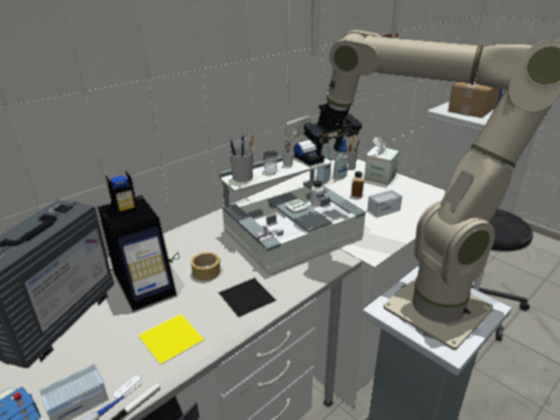

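```bash
python3 - <<'E'
from h import *
z=load("wrist2");W=cloud(z);p=z[0].astype(int)
def blob(zr,box,extra=None):
    u0,u1,v0,v1=box;m=np.zeros(W.shape[:2],bool);m[v0:v1,u0:u1]=1
    m&=(W[...,2]>zr[0])&(W[...,2]<zr[1])
    v,u=np.nonzero(m);return W[m],u,v
for n,zr,b in[("lugL",(.128,.142),(40,105,205,235)),("lugR",(.128,.142),(262,312,205,235)),("stopL",(.103,.115),(45,105,125,158)),("stopR",(.103,.115),(268,322,125,158)),("cap",(.175,.19),(255,312,150,212)),("timer",(.125,.14),(140,220,165,245))]:
    P,u,v=blob(zr,b)
    if len(P)<3: print(n,len(P));continue
    r=cv2.minAreaRect((P[:,:2]*1000).astype(np.float32));print(n,len(P),np.median(P,0).round(4),[np.round(x,1) for x in r],(u.min(),u.max(),v.min(),v.max()))
for u,v in[(74,221),(287,221),(282,180),(180,130),(180,190),(290,140),(75,141),(345,200),(100,190),(250,160),(300,113)]: print((u,v),W[v,u].round(4))
E
```

```text
lugL 388 [0.5633 0.137  0.133 ] [array([563.3, 137.8]), array([40.2,  9.5]), np.float64(78.8)] (np.int64(48), np.int64(88), np.int64(217), np.int64(226))
lugR 349 [ 0.5195 -0.0858  0.133 ] [array([519.3, -86.9]), array([37.5, 22.6]), np.float64(55.1)] (np.int64(269), np.int64(306), np.int64(205), np.int64(226))
stopL 887 [0.6525 0.132  0.1076] [array([653.9, 134.7]), array([56.2, 35.7]), np.float64(79.7)] (np.int64(45), np.int64(95), np.int64(125), np.int64(157))
stopR 848 [ 0.6057 -0.1138  0.1076] [array([ 604.7, -115.7]), array([54.3, 36.2]), np.float64(78.8)] (np.int64(273), np.int64(321), np.int64(125), np.int64(157))
cap 886 [ 0.5602 -0.0886  0.1818] [array([560.4, -88.5]), array([29.4, 30.1]), np.float64(33.5)] (np.int64(266), np.int64(299), np.int64(162), np.int64(195))
timer 3413 [0.5589 0.0218 0.1302] [array([559.3,  22.6]), array([62.3, 61.5]), np.float64(79.0)] (np.int64(149), np.int64(208), np.int64(175), np.int64(233))
(74, 221) [0.5625 0.1302 0.1333]
(287, 221) [ 0.5197 -0.0862  0.134 ]
(282, 180) [ 0.5589 -0.0875  0.1824]
(180, 130) [0.6385 0.0082 0.1171]
(180, 190) [0.5731 0.0174 0.1302]
(290, 140) [ 0.6066 -0.1078  0.108 ]
(75, 141) [0.6514 0.127  0.1074]
(345, 200) [ 0.5289 -0.1558  0.1045]
(100, 190) [0.5954 0.1195 0.0885]
(250, 160) [ 0.5958 -0.0589  0.0908]
(300, 113) [ 0.6048 -0.11    0.2218]
```

Request:
move_arm([
  [0.0035, 0.0045, 0.04, 0],
  [0.0035, 0.0045, 0.08, 0],
  [0.0035, 0.0045, 0.12, 0],
  [0.0035, 0.0045, 0.15, 0],
  [0.0035, 0.0045, 0.17, 0],
  [0.0035, 0.0045, 0.185, 0],
  [0.0035, 0.0045, 0.198, 0],
  [0.0035, 0.0045, 0.198, 0],
])

```text
time: 9.55
ee_pos: [0.5384, -0.086, 0.1414]
eef_rot: [0.985, -0.096, 0.143, 0.018]
ft_force: [0.2, -1.2, 0.2]
width: 0.0651
```

```bash
python3 st.py;python3 cap.py wrist:3
```

```text
9.55 [-1.504 -0.499  1.339  2.08   0.71   1.002 -2.233] [ 0.5384 -0.086   0.1414] [[0.941, -0.194, 0.278], [-0.184, -0.981, -0.063], [0.285, 0.008, -0.959]] [ 0.2 -1.2  0.2] 0.06506181795203646
```

View pics/wrist3.png

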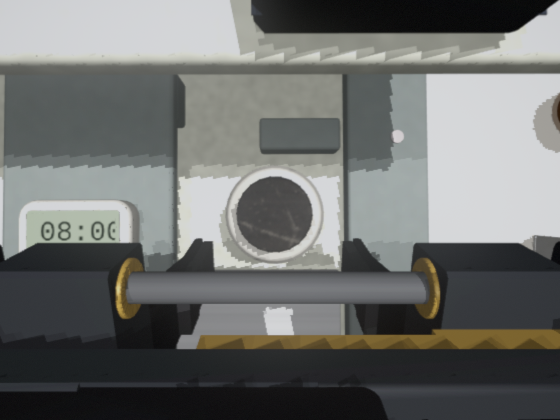

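```bash
cat > kin.py <<'E'
import numpy as np
from scipy.spatial.transform import Rotation as Rt
from scipy.optimize import least_squares
D=[([1.153,.333,-.065,1.461,.022,1.35,-.089],[.240,-.577,.222],[0.981,0.196,-0.0,-0.001]),
([0.651,0.171,0.59,0.818,-0.116,2.058,-0.008],[0.1995,-0.4805,0.6327],[0.979,0.196,0.012,0.059]),
([0.573,0.056,0.553,1.177,-0.024,1.816,-0.057],[0.204,-0.4891,0.5232],[0.979,0.197,0.009,0.05]),
([-0.608,0.076,0.382,0.986,0.092,2.059,-1.944],[0.4769,0.0453,0.5974],[0.994,-0.095,0.029,0.048]),
([-1.507,0.063,1.335,0.986,0.065,2.059,-1.889],[0.4664,0.0541,0.6232],[0.994,-0.087,0.054,0.047]),
([-1.397,0.139,1.337,0.903,-0.032,2.059,-1.832],[0.4787,0.0638,0.6478],[0.992,-0.086,0.081,0.042]),
([-1.54,0.147,1.339,0.865,-0.024,2.059,-1.976],[0.4667,0.1342,0.6638],[0.99,-0.087,0.105,0.031]),
([-1.633,0.15,1.339,0.815,-0.009,2.059,-2.06],[0.4541,0.1773,0.6862],[0.987,-0.084,0.133,0.019]),
([-1.228,-0.473,0.927,1.857,0.524,1.358,-2.134],[0.5104,-0.0726,0.3152],[0.986,-0.096,0.133,0.018]),
([-1.504,-0.499,1.339,2.08,0.71,1.002,-2.233],[0.5384,-0.086,0.1414],[0.985,-0.096,0.143,0.018])]
ax="zyzyzyz"
def Rs(q,sg,off):
    R=[np.eye(3)]
    for i in range(7): R.append(R[-1]@Rt.from_euler(ax[i],sg[i]*(q[i]+off[i])).as_matrix())
    return R
E
python3 - <<'E'
from kin import *
import itertools
best=[]
for sg in itertools.product([1,-1],repeat=7):
    if sg[1]<0: continue
    # relative orientation: fixed base/tool offset: R_ee = A R(q) B ; assume A = Rz(alpha), B=Rz(beta)·maybe
    def f(p):
        e=[]
        A=Rt.from_euler('z',p[0]).as_matrix()
        for q,x,o in D:
            M=A@Rs(q,sg,np.r_[0,p[2:7],0])[-1]@Rt.from_euler('z',p[1]).as_matrix()
            e.append((M-Rt.from_quat(o).as_matrix()).ravel())
        return np.concatenate(e)
    for a0,b0 in itertools.product([0,1.57,3.14,-1.57],repeat=2):
        s=least_squares(lambda p:f(np.r_[p,0,0,0,0,0]),[a0,b0]); best.append((s.cost,sg,s.x))
best.sort(key=lambda b:b[0])
for b in best[:6]: print(b)
E
```

```text
Still running in the background as job /tmp/bash_jobs.1000/1ea0678ea73f (pid 978). You'll get a notice when it ends.
```

```bash
kill -- -$(cat /tmp/bash_jobs.1000/1ea0678ea73f/pid); export OMP_NUM_THREADS=1; timeout 300 python3 - <<'E'
from kin import *
import itertools
for sg in itertools.product([-1],[1],[-1,1],[1,-1],[1,-1],[1,-1],[1,-1]):
    T=[Rs(q,sg,np.zeros(7))[-1] for q,x,o in D];O=[Rt.from_quat(o).as_matrix() for q,x,o in D]
    best=min((sum(np.abs(t@Rt.from_euler('z',b).as_matrix()-o).sum() for t,o in zip(T,O))/90,b) for b in np.linspace(-3.14,3.14,73))
    if best[0]<.3: print(sg,best)
E
```

```text
(-1, 1, -1, 1, 1, 1, 1) (np.float64(0.2510644903876271), np.float64(-0.7850000000000001))
(-1, 1, -1, 1, 1, 1, -1) (np.float64(0.12084132582454656), np.float64(1.5699999999999998))
(-1, 1, -1, 1, -1, 1, 1) (np.float64(0.177811271541961), np.float64(-0.6977777777777776))
(-1, 1, -1, 1, -1, 1, -1) (np.float64(0.00047885701566285785), np.float64(1.5699999999999998))
(-1, 1, -1, -1, 1, -1, 1) (np.float64(0.24942802913603354), np.float64(-0.7850000000000001))
(-1, 1, -1, -1, 1, -1, -1) (np.float64(0.13948764824411503), np.float64(1.4827777777777782))
(-1, 1, -1, -1, -1, -1, -1) (np.float64(0.18780566670393972), np.float64(1.5699999999999998))
(-1, 1, 1, 1, 1, 1, 1) (np.float64(0.20790344478976033), np.float64(1.8316666666666666))
(-1, 1, 1, 1, 1, 1, -1) (np.float64(0.28514425911867536), np.float64(-2.703888888888889))
(-1, 1, 1, 1, -1, 1, 1) (np.float64(0.26471764871757597), np.float64(1.744444444444445))
(-1, 1, 1, -1, 1, -1, 1) (np.float64(0.26579291909214897), np.float64(1.8316666666666666))
(-1, 1, 1, -1, -1, -1, 1) (np.float64(0.22810529606048163), np.float64(1.918888888888889))
(-1, 1, 1, -1, -1, -1, -1) (np.float64(0.2823581590275171), np.float64(-2.0933333333333333))
```

```bash
export OMP_NUM_THREADS=1; cat >> kin.py <<'E'
SG=[-1,1,-1,1,-1,1,-1];B=Rt.from_euler('z',np.pi/2).as_matrix()
def feats(q):
    R=Rs(q,SG,np.zeros(7))
    return np.hstack([R[0][:,[2]],R[2][:,[0,2]],R[4][:,[0,2]],R[6][:,[0,2]]]),R
_A=np.vstack([feats(q)[0] for q,_,_ in D]);_b=np.concatenate([x for _,x,_ in D])
L=np.linalg.lstsq(np.vstack([_A,1e-3*np.eye(7)]),np.r_[_b,np.zeros(7)],rcond=None)[0]
def fk(q):
    F,R=feats(q);return F@L,R[-1]@B
LO=np.array([-2.6,-.5,-1.47,.16,-1.27,.06,-2.6]);HI=np.array([2.6,2.12,1.34,2.42,4.41,2.06,2.6])
def elbow(q):
    F,R=feats(q);return F[:,:2]@L[:2]
E
python3 - <<'E'
from kin import *
print(L.round(4));print((_A@L-_b).reshape(-1,3).round(4))
# feasible IK for grasp target over multiple starts
o=Rt.from_quat([0.986,-0.096,0.133,0.018]).as_matrix()
for nm,tgt in [("bot",[.5645,-.0895,.124]),("mat",[.43,.367,.05]),("lugRopen",[.585,-.1,.115]),("lugLclosed",[.54,.14,.115]),("knob",[.517,.207,.128])]:
    res=[]
    for sd in range(40):
        q0=np.random.default_rng(sd).uniform(LO,HI)
        def f(q):
            p,R=fk(q);return np.r_[(p-tgt)*5,(Rt.from_matrix(R@o.T)).as_rotvec()]
        s=least_squares(f,q0,bounds=(LO,HI))
        if s.cost<1e-6: res.append(s.x)
    print(nm,len(res))
    for q in sorted(res,key=lambda q:abs(q[2]))[:4]: print(q.round(2),elbow(q).round(2))
E
```

```text
[ 0.2598 -0.0347  0.4584 -0.0021  0.4873 -0.0346  0.3698]Traceback (most recent call last):
  File "<stdin>", line 2, in <module>
NameError: name '_A' is not defined
```

```bash
export OMP_NUM_THREADS=1; timeout 400 python3 - <<'E'
import kin
from kin import *
print((kin._A@L-kin._b).reshape(-1,3).round(4))
for nm,tgt in [("bot",[.5645,-.0895,.124]),("mat",[.43,.367,.05]),("lugRopen",[.585,-.1,.115]),("knob",[.517,.207,.128])]:
    o=Rt.from_quat([0.986,-0.096,0.133,0.018]).as_matrix()
    res=[]
    for sd in range(25):
        q0=np.random.default_rng(sd).uniform(LO,HI)
        def f(q):
            p,R=fk(q);return np.r_[(p-tgt)*5,(Rt.from_matrix(R@o.T)).as_rotvec()]
        s=least_squares(f,q0,bounds=(LO,HI),max_nfev=60)
        if s.cost<1e-6: res.append(s.x)
    print(nm,len(res))
    for q in sorted(res,key=lambda q:abs(q[2]))[:5]: print(q.round(2),elbow(q).round(2))
E
```

```text
[[ 0.0446  0.0188  0.007 ]
 [ 0.0229  0.0147  0.0015]
 [ 0.0193  0.0176 -0.001 ]
 [-0.014   0.0257 -0.0029]
 [ 0.0045 -0.0066 -0.0025]
 [ 0.0047 -0.0038  0.0003]
 [ 0.0058 -0.0034  0.0017]
 [ 0.0066 -0.0029  0.0034]
 [-0.0065  0.0048 -0.0047]
 [ 0.0047 -0.0002 -0.0028]]
bot 6
[ 0.45  0.12 -0.31  1.99  0.08  0.77 -1.66] [-0.03  0.02  0.26]
[ 0.47  0.12 -0.32  1.99  0.09  0.77 -1.66] [-0.03  0.02  0.26]
[-0.19  0.12  0.33  1.99 -0.02  0.76 -1.62] [-0.03 -0.01  0.26]
[ 0.52  0.12 -0.37  1.99  0.09  0.77 -1.66] [-0.03  0.02  0.26]
[-1.15  0.26  1.33  2.05 -0.33  0.78 -1.42] [-0.01 -0.03  0.27]
mat 10
[-1.57  0.37  0.77  1.98 -0.03  0.76 -2.6 ] [-0.   -0.03  0.27]
[-1.57  0.37  0.77  1.98 -0.03  0.76 -2.6 ] [-0.   -0.03  0.27]
[-1.57  0.37  0.77  1.98 -0.03  0.76 -2.6 ] [-0.   -0.03  0.27]
[-1.57  0.38  0.77  1.98 -0.03  0.76 -2.6 ] [ 0.   -0.03  0.27]
[-1.58  0.38  0.78  1.98 -0.03  0.76 -2.6 ] [ 0.   -0.03  0.27]
lugRopen 6
[ 0.22  0.18 -0.06  1.95  0.04  0.75 -1.63] [-0.03  0.01  0.27]
[-0.07  0.18  0.23  1.95 -0.03  0.75 -1.6 ] [-0.03 -0.    0.27]
[-0.6   0.22  0.77  1.97 -0.19  0.75 -1.5 ] [-0.03 -0.02  0.27]
[ 1.09  0.25 -0.96  1.98  0.32  0.77 -1.8 ] [-0.02  0.03  0.27]
[-0.92  0.31  1.13  1.99 -0.37  0.77 -1.37] [-0.02 -0.03  0.27]
knob 7
[-0.25  0.13 -0.23  1.97  0.27  0.86 -2.4 ] [-0.03 -0.01  0.26]
[-0.8   0.13  0.31  1.97  0.19  0.86 -2.37] [-0.02 -0.02  0.26]
[ 0.59  0.18 -1.09  2.01  0.44  0.89 -2.49] [-0.03  0.02  0.27]
[-1.61  0.19  1.13  2.01  0.01  0.84 -2.27] [ 0.   -0.03  0.27]
[ 0.68  0.21 -1.19  2.01  0.48  0.9  -2.52] [-0.03  0.02  0.27]
```

```bash
export OMP_NUM_THREADS=1; cat > kin2.py <<'E'
import kin
from kin import *
def feats(q):
    R=Rs(q,SG,np.zeros(7))
    return np.hstack([R[0][:,[0,1,2]],R[1][:,[1]],R[2][:,[0,1,2]],R[4][:,[0,1,2]],R[6][:,[0,1,2]]]),R
A=np.vstack([feats(q)[0] for q,_,_ in D]);b=np.concatenate([x for _,x,_ in D])
n=A.shape[1]
L=np.linalg.lstsq(np.vstack([A,3e-3*np.eye(n)]),np.r_[b,np.zeros(n)],rcond=None)[0]
def fk(q):
    F,R=feats(q);return F@L,R[-1]@B
def elbow(q):
    F,R=feats(q);return F[:,:7]@L[:7]
E
python3 - <<'E'
from kin2 import *
print(L.round(4));print((A@L-b).reshape(-1,3).round(4))
E
```

```text
[-2.000e-04 -0.000e+00  2.577e-01 -1.110e-02  1.000e-04 -1.110e-02
  4.486e-01 -5.000e-04 -2.410e-02  4.895e-01 -6.000e-04  4.000e-04
  3.516e-01]
[[ 0.0002  0.0002  0.    ]
 [-0.0002 -0.0001  0.0001]
 [-0.     -0.0001 -0.0001]
 [ 0.      0.      0.0001]
 [ 0.0001  0.0001 -0.0001]
 [-0.0001  0.0002 -0.    ]
 [ 0.     -0.0001  0.    ]
 [-0.0001 -0.     -0.    ]
 [ 0.0003 -0.      0.0002]
 [-0.0002 -0.0001 -0.0001]]
```

```bash
export OMP_NUM_THREADS=1; cat > sim.py <<'E'
from kin2 import *
VM=.7*np.array([2.22,2.22,2.79,2.79,3.14,3.14,3.14])*.1
def jac(q):
    R=Rs(q,SG,np.zeros(7));p,_=fk(q)
    J=np.zeros((6,7));
    for i in range(7):
        d=np.zeros(7);d[i]=1e-5;J[:3,i]=(fk(q+d)[0]-p)/1e-5
        J[3:,i]=SG[i]*R[i][:,{'z':2,'y':1}[ax[i]]]
    return J
def ik(q,p,R,it=20,lam=.02,null=0.,qn=None):
    for _ in range(it):
        pc,Rc=fk(q);e=np.r_[p-pc,Rt.from_matrix(R@Rc.T).as_rotvec()]
        if np.abs(e).max()<1e-6:break
        J=jac(q);Ji=J.T@np.linalg.inv(J@J.T+lam**2*np.eye(6))
        dq=Ji@e
        if null: dq=dq+null*(np.eye(7)-Ji@J)@(qn-q)
        q=np.clip(q+np.clip(dq,-.2,.2),LO,HI)
    return q
def run(q,rows,**k):
    p0,R0=fk(q);p,R=p0,R0;tr=[q]
    for r in rows:
        pt=p0+R0@np.array(r[:3]);Rtg=R0@Rt.from_euler('z',r[3]).as_matrix()
        dp=pt-p;n=np.linalg.norm(dp);dp=dp*min(1,.05/max(n,1e-9))
        rv=Rt.from_matrix(Rtg@R.T).as_rotvec();m=np.linalg.norm(rv);rv=rv*min(1,.15/max(m,1e-9))
        qt=ik(q,p+dp,Rt.from_rotvec(rv).as_matrix()@R,**k)
        s=min(1,(VM/np.maximum(abs(qt-q),1e-9)).min());q=q+s*(qt-q)
        p,R=fk(q);tr.append(q)
    return np.array(tr)
E
python3 - <<'E'
from sim import *
Q=[np.array(d[0]) for d in D]
segs=[(0,1,[[0,0,-.8,0]]*12,[[0,0,-.5,0]]*6),(1,2,[[0,0,.05,0],[0,0,.1,0],[0,0,.1,0]]),(2,3,[[.47,-.4,-.12,.585]]*16),(3,4,[[0,0,-.4,0]]*8),(7,8,[[-.005,.23,.387,.023]]*12),(8,9,[[.0035,.0045,z,0] for z in(.04,.08,.12,.15,.17,.185,.198,.198)])]
for kw in [dict(),dict(lam=.1),dict(it=1),dict(it=3,lam=.05)]:
    print(kw)
    for a,b_,*rs in segs:
        q=Q[a]
        for r in rs:q=run(q,r,**kw)[-1]
        print(q.round(2),Q[b_].round(2),fk(q)[0].round(3),D[b_][1])
E
```

```text
{}
[ 1.61  1.05  0.88  0.16 -1.08  2.06 -0.01] [ 0.65  0.17  0.59  0.82 -0.12  2.06 -0.01] [-0.043 -0.804  0.353] [0.1995, -0.4805, 0.6327]
[ 0.57  0.05  0.55  1.16 -0.02  1.82 -0.06] [ 0.57  0.06  0.55  1.18 -0.02  1.82 -0.06] [ 0.204 -0.492  0.533] [0.204, -0.4891, 0.5232]
[-0.09  0.13 -0.28  0.91  0.16  2.06 -2.04] [-0.61  0.08  0.38  0.99  0.09  2.06 -1.94] [0.492 0.075 0.602] [0.4769, 0.0453, 0.5974]
[ 0.13  0.9   0.73  0.16 -0.88  2.06 -2.06] [-1.51  0.06  1.34  0.99  0.06  2.06 -1.89] [ 0.77  -0.129  0.463] [0.4664, 0.0541, 0.6232]
[-1.26 -0.5   0.94  1.86  0.55  1.37 -2.16] [-1.23 -0.47  0.93  1.86  0.52  1.36 -2.13] [ 0.51  -0.072  0.315] [0.5104, -0.0726, 0.3152]
[-1.69 -0.5   1.34  2.01  0.74  1.05 -2.29] [-1.5  -0.5   1.34  2.08  0.71  1.   -2.23] [ 0.573 -0.01   0.174] [0.5384, -0.086, 0.1414]
{'lam': 0.1}
[ 1.18  0.76  0.63  0.16 -0.63  2.06  0.  ] [ 0.65  0.17  0.59  0.82 -0.12  2.06 -0.01] [ 0.216 -0.716  0.558] [0.1995, -0.4805, 0.6327]
[ 0.58  0.05  0.55  1.16 -0.02  1.82 -0.06] [ 0.57  0.06  0.55  1.18 -0.02  1.82 -0.06] [ 0.204 -0.492  0.533] [0.204, -0.4891, 0.52
[... 1499 characters left out ...]
[0.1995, -0.4805, 0.6327]
[ 0.58  0.05  0.55  1.16 -0.02  1.82 -0.06] [ 0.57  0.06  0.55  1.18 -0.02  1.82 -0.06] [ 0.204 -0.492  0.533] [0.204, -0.4891, 0.5232]
[-0.06  0.13 -0.32  0.91  0.17  2.06 -2.05] [-0.61  0.08  0.38  0.99  0.09  2.06 -1.94] [0.492 0.075 0.602] [0.4769, 0.0453, 0.5974]
[-0.13  0.86  0.51  0.16 -0.36  2.06 -1.77] [-1.51  0.06  1.34  0.99  0.06  2.06 -1.89] [ 0.775 -0.017  0.478] [0.4664, 0.0541, 0.6232]
[-1.28 -0.5   0.94  1.86  0.56  1.38 -2.17] [-1.23 -0.47  0.93  1.86  0.52  1.36 -2.13] [ 0.511 -0.071  0.315] [0.5104, -0.0726, 0.3152]
[-1.65 -0.29  1.34  2.02  0.49  0.95 -2.17] [-1.5  -0.5   1.34  2.08  0.71  1.   -2.23] [0.561 0.035 0.172] [0.5384, -0.086, 0.1414]
```

```bash
export OMP_NUM_THREADS=1; cat >> sim.py <<'E'
from scipy.optimize import lsq_linear
def ik(q,p,R,it=8,lam=.03,w=1.):
    q0=q
    for _ in range(it):
        pc,Rc=fk(q);e=np.r_[p-pc,w*Rt.from_matrix(R@Rc.T).as_rotvec()]
        if np.abs(e).max()<1e-5:break
        J=jac(q);J[3:]*=w
        s=lsq_linear(np.vstack([J,lam*np.eye(7)]),np.r_[e,np.zeros(7)],bounds=(np.maximum(LO-q,-.2)-1e-9,np.minimum(HI-q,.2)+1e-9))
        q=q+s.x
        if np.abs(s.x).max()<1e-4:break
    return q
E
cat > val.py <<'E'
from sim import *
Q=[np.array(d[0]) for d in D]
segs=[(0,1,[[0,0,-.8,0]]*12,[[0,0,-.5,0]]*6),(2,3,[[.47,-.4,-.12,.585]]*16),(3,4,[[0,0,-.4,0]]*8),(4,5,[[0,0,-.4,0]]*6),(5,6,[[0,-.1,-.4,0]]*10),(7,8,[[-.005,.23,.387,.023]]*12),(8,9,[[.0035,.0045,z,0] for z in(.04,.08,.12,.15,.17,.185,.198,.198)])]
if __name__=="__main__":
  for kw in [dict(),dict(it=1),dict(w=.3),dict(w=.3,lam=.1),dict(w=.1,lam=.01),dict(it=1,w=.3)]:
    print(kw)
    for a,b_,*rs in segs:
        q=Q[a]
        for r in rs:q=run(q,r,**kw)[-1]
        print(q.round(2),Q[b_].round(2),fk(q)[0].round(3),D[b_][1])
E
timeout 500 python3 val.py
```

```text
{}
[ 0.65  0.18  0.58  0.89 -0.11  2.06 -0.01] [ 0.65  0.17  0.59  0.82 -0.12  2.06 -0.01] [ 0.198 -0.476  0.599] [0.1995, -0.4805, 0.6327]
[-0.33  0.09  0.04  0.98  0.11  2.06 -1.99] [-0.61  0.08  0.38  0.99  0.09  2.06 -1.94] [0.475 0.058 0.591] [0.4769, 0.0453, 0.5974]
[-1.38  0.13  1.34  0.99 -0.03  2.06 -1.82] [-1.51  0.06  1.34  0.99  0.06  2.06 -1.89] [0.473 0.047 0.613] [0.4664, 0.0541, 0.6232]
[-1.5   0.06  1.34  0.97  0.07  2.06 -1.88] [-1.4   0.14  1.34  0.9  -0.03  2.06 -1.83] [0.468 0.051 0.631] [0.4787, 0.0638, 0.6478]
[-1.55  0.15  1.34  0.9  -0.02  2.06 -1.98] [-1.54  0.15  1.34  0.86 -0.02  2.06 -1.98] [0.464 0.136 0.65 ] [0.4667, 0.1342, 0.6638]
[-1.26 -0.5   0.93  1.86  0.55  1.37 -2.15] [-1.23 -0.47  0.93  1.86  0.52  1.36 -2.13] [ 0.51  -0.072  0.315] [0.5104, -0.0726, 0.3152]
[-1.51 -0.5   1.34  2.07  0.7   1.02 -2.23] [-1.5  -0.5   1.34  2.08  0.71  1.   -2.23] [ 0.536 -0.086  0.143] [0.5384, -0.086, 0.1414]
{'it': 1}
[ 0.65  0.15  0.56  0.91 -0.09  2.06 -0.02] [ 0.65  0.17  0.59  0.82 -0.12  2.06 -0.01] [ 0.193 -0.469  0.6  ] [0.1995, -0.4805, 0.6327]
[-0.13  
[... 3942 characters left out ...]
97] [0.4769, 0.0453, 0.5974]
[-1.08  0.05  0.85  0.71  0.1   2.06 -1.92] [-1.51  0.06  1.34  0.99  0.06  2.06 -1.89] [0.477 0.061 0.74 ] [0.4664, 0.0541, 0.6232]
[-1.47  0.1   1.34  0.73  0.03  2.06 -1.86] [-1.4   0.14  1.34  0.9  -0.03  2.06 -1.83] [0.474 0.07  0.734] [0.4787, 0.0638, 0.6478]
[-1.54  0.16  1.34  0.55 -0.03  2.06 -1.98] [-1.54  0.15  1.34  0.86 -0.02  2.06 -1.98] [0.452 0.159 0.802] [0.4667, 0.1342, 0.6638]
[-1.26 -0.5   0.94  1.86  0.55  1.37 -2.16] [-1.23 -0.47  0.93  1.86  0.52  1.36 -2.13] [ 0.51  -0.072  0.315] [0.5104, -0.0726, 0.3152]
[-1.5  -0.5   1.34  2.1   0.74  0.96 -2.26] [-1.5  -0.5   1.34  2.08  0.71  1.   -2.23] [ 0.546 -0.087  0.137] [0.5384, -0.086, 0.1414]
```

```bash
export OMP_NUM_THREADS=1; cat > plan.py <<'E'
from sim import *
KW=dict(w=.85,it=3)
def goto(q,P,R,nmax=40,**kw):
    """move to absolute pose; returns q, rows used, pose err"""
    p0,R0=fk(q);d=R0.T@(np.array(P)-p0)
    roll=0
    M=R0.T@R;roll=np.arctan2(M[1,0],M[0,0])
    if 'roll' in kw: roll=kw['roll']
    n=int(np.ceil(max(np.linalg.norm(d)/.05,abs(roll)/.1499)))+1
    tr=run(q,[[*d,roll]]*n,**KW)
    return tr[-1],n,np.r_[d,roll],tr
def margin(q): return np.minimum(q-LO,HI-q).min()
E
cat > srch.py <<'E'
from plan import *
import sys
rng=np.random.default_rng(int(sys.argv[1]))
q0=np.array(D[9][0])
tz=np.array([.278,-.063,-.959])
out=[]
for k in range(25):
    q=q0;N=0;log=[]
    # retract
    q,n,d,_=goto(q,fk(q)[0]-.2*tz,None,roll=0.) if 0 else (run(q,[[0,0,-.2,0]]*5,**KW)[-1],5,None,None);N+=5
    rolls=rng.choice([0,-.8,-1.57,-2.4,-3.14],2)
    r1,r2=sorted(rolls)[::-1]; r3=-3.14
    prev=0
    for r in (r1,r2,r3):
        P=[rng.uniform(.3,.6),rng.uniform(-.4,.4),rng.uniform(.35,.5)]
        if r==r3:P=[.51,-.073,.32]
        q,n,d,_=goto(q,P,None,roll=r-prev);prev=r;N+=n;log.append(np.round([*P,r],2))
    qs=[q]
    for P in ([.5645,-.0895,.124],[.45,.05,.35],[.43,.367,.06],[.43,.367,.2],[.517,.207,.13],[.54,.14,.18],[.585,-.1,.18],[.585,-.1,.115]):
        p,R=fk(q)
        q,n,d,_=goto(q,P,None,roll=0.);qs.append(q)
    m=[margin(x) for x in qs];out.append((min(m),N,log,np.round(m,2),qs[0].round(2),qs[1].round(2),qs[3].round(2)))
out.sort(key=lambda o:-o[0])
for o in out[:3]: print(o)
E
for i in 1 2 3 4 5 6 7 8; do timeout 550 python3 srch.py $i > o$i.txt & done; wait; cat o*.txt
```

```text
Traceback (most recent call last):
  File "srch.py", line 17, in <module>
    q,n,d,_=goto(q,P,None,roll=r-prev);prev=r;N+=n;log.append(np.round([*P,r],2))
            ~~~~^^^^^^^^^^^^^^^^^^^^^^
  File "plan.py", line 7, in goto
    M=R0.T@R;roll=np.arctan2(M[1,0],M[0,0])
      ~~~~^~
ValueError: matmul: Input operand 1 does not have enough dimensions (has 0, gufunc core with signature (n?,k),(k,m?)->(n?,m?) requires 1)
Traceback (most recent call last):
  File "srch.py", line 17, in <module>
    q,n,d,_=goto(q,P,None,roll=r-prev);prev=r;N+=n;log.append(np.round([*P,r],2))
            ~~~~^^^^^^^^^^^^^^^^^^^^^^
  File "plan.py", line 7, in goto
    M=R0.T@R;roll=np.arctan2(M[1,0],M[0,0])
      ~~~~^~
ValueError: matmul: Input operand 1 does not have enough dimensions (has 0, gufunc core with signature (n?,k),(k,m?)->(n?,m?) requires 1)
Traceback (most recent call last):
  File "srch.py", line 17, in <module>
    q,n,d,_=goto(q,P,None,roll=r-prev);prev=r;N+=n;log.append(np.round([*P,r],2))
            ~~~~^^^^^^^^^^^^^^^^^^^^^^
  File "plan.py", line 7, in goto
    M=R0.T@R;roll=np.ar
[... 1591 characters left out ...]
P,r],2))
            ~~~~^^^^^^^^^^^^^^^^^^^^^^
  File "plan.py", line 7, in goto
    M=R0.T@R;roll=np.arctan2(M[1,0],M[0,0])
      ~~~~^~
ValueError: matmul: Input operand 1 does not have enough dimensions (has 0, gufunc core with signature (n?,k),(k,m?)->(n?,m?) requires 1)
Traceback (most recent call last):
  File "srch.py", line 17, in <module>
    q,n,d,_=goto(q,P,None,roll=r-prev);prev=r;N+=n;log.append(np.round([*P,r],2))
            ~~~~^^^^^^^^^^^^^^^^^^^^^^
  File "plan.py", line 7, in goto
    M=R0.T@R;roll=np.arctan2(M[1,0],M[0,0])
      ~~~~^~
ValueError: matmul: Input operand 1 does not have enough dimensions (has 0, gufunc core with signature (n?,k),(k,m?)->(n?,m?) requires 1)
```

```bash
export OMP_NUM_THREADS=1; python3 - <<'E'
s=open("plan.py").read()
s=s.replace("    M=R0.T@R;roll=np.arctan2(M[1,0],M[0,0])\n    if 'roll' in kw: roll=kw['roll']\n","    roll=kw['roll']\n");open("plan.py","w").write(s)
s=open("srch.py").read()
s=s.replace("rolls=rng.choice([0,-.8,-1.57,-2.4,-3.14],2)","rolls=rng.choice([-.8,-1.57,-2.4],2)").replace("    qs=[q]\n","    qs=[q];tzz=fk(q)[1][:,2].round(3)\n").replace("qs[3].round(2))","qs[3].round(2),tzz)")
open("srch.py","w").write(s)
E
nproc
for i in 1 2 3 4 5 6 7 8; do timeout 570 python3 srch.py $i > o$i.txt 2>&1 & done; wait; cat o*.txt
```

```text
1
(np.float64(0.24712118102556757), 30, [array([ 0.49, -0.11,  0.46, -0.8 ]), array([ 0.31, -0.04,  0.41, -2.4 ]), array([ 0.51, -0.07,  0.32, -3.14])], array([0.38, 0.48, 0.25, 0.53, 0.67, 0.51, 0.56, 0.61, 0.53]), array([ 0.16, -0.12, -0.13,  1.78,  0.03,  1.25,  0.81]), array([ 0.16,  0.14, -0.12,  1.94,  0.08,  0.84,  0.78]), array([-0.35,  0.35, -0.66,  1.89,  0.54,  0.95, -0.5 ]), array([ 0.228, -0.055, -0.972]))
(np.float64(0.1995392877245114), 31, [array([ 0.43, -0.23,  0.49, -1.57]), array([ 0.31, -0.16,  0.5 , -2.4 ]), array([ 0.51, -0.07,  0.32, -3.14])], array([0.32, 0.42, 0.2 , 0.49, 0.63, 0.46, 0.5 , 0.54, 0.47]), array([-0.01, -0.18,  0.02,  1.84,  0.06,  1.19,  1.06]), array([0.  , 0.09, 0.05, 2.  , 0.06, 0.75, 1.07]), array([-0.46,  0.32, -0.56,  1.93,  0.57,  0.91, -0.28]), array([ 0.286, -0.06 , -0.956]))
(np.float64(0.1816945630745057), 30, [array([ 0.35, -0.08,  0.35, -0.8 ]), array([ 0.38, -0.06,  0.37, -2.4 ]), array([ 0.51, -0.07,  0.32, -3.14])], array([0.3 , 0.4 , 0.18, 0.47, 0.61, 0.44, 0.48, 0.53, 0.45]), array([-0.27, -0.2 ,  0.25,  1.85,  0.12,  1.2 ,  0
[... 8276 characters left out ...]
-3.14])], array([0.31, 0.42, 0.2 , 0.49, 0.63, 0.46, 0.5 , 0.55, 0.47]), array([-0.37, -0.19,  0.33,  1.83,  0.14,  1.23,  0.72]), array([-0.34,  0.1 ,  0.41,  2.  ,  0.01,  0.78,  0.84]), array([-0.78,  0.28, -0.18,  1.93,  0.4 ,  0.87, -0.42]), array([ 0.26 , -0.062, -0.964]))
(np.float64(0.19089138233245495), 31, [array([ 0.35, -0.1 ,  0.39, -0.8 ]), array([ 0.31, -0.25,  0.41, -2.4 ]), array([ 0.51, -0.07,  0.32, -3.14])], array([0.31, 0.41, 0.19, 0.48, 0.62, 0.45, 0.49, 0.53, 0.46]), array([-0.2 , -0.19,  0.19,  1.84,  0.1 ,  1.2 ,  0.93]), array([-0.18,  0.09,  0.24,  2.01,  0.03,  0.75,  1.  ]), array([-0.62,  0.29, -0.37,  1.94,  0.49,  0.88, -0.32]), array([ 0.285, -0.057, -0.957]))
```

Request:
move_arm([
  [0, 0, -0.2, 0],
  [0, 0, -0.2, 0],
  [0, 0, -0.2, 0],
  [0, 0, -0.2, 0],
  [0, 0, -0.2, 0],
])

```text
time: 10.1
ee_pos: [0.4846, -0.0729, 0.3403]
eef_rot: [0.984, -0.096, 0.147, 0.017]
ft_force: [1.7, -0.8, -1.0]
width: 0.0654
```

```bash
cat > to.py <<'E'
import sys,numpy as np
from bench import read_state
from scipy.spatial.transform import Rotation as R
s=read_state();M=R.from_quat(s["eef_rot"]).as_matrix();p=np.array(s["ee_pos"])
print("t",s["time"],"p",p.round(4),"tz",M[:,2].round(3),"jawaz(rad of axis vs +y)",np.round(-np.arctan2(M[0,1],M[1,1]),3),"jawz",M[2,1].round(3),"F",np.round(s["ft_force"],1),"w",round(float(s["width"]),4))
print("q",np.round(s["joint_positions"],2))
a=[float(x) for x in sys.argv[1:]]
for i in range(0,len(a),3):
    d=M.T@(np.array(a[i:i+3])-p);print("d",a[i:i+3],d.round(4),"n",np.linalg.norm(d).round(3))
E
python3 to.py .37 -.03 .40
```

```text
t 10.1 p [ 0.4846 -0.0729  0.3403] tz [ 0.287 -0.061 -0.956] jawaz(rad of axis vs +y) 2.946 jawz 0.004 F [ 1.7 -0.8 -1. ] w 0.0654
q [-1.05 -0.49  0.75  1.88  0.48  1.38 -2.11]
d [0.37, -0.03, 0.4] [-0.0979 -0.0195 -0.0925] n 0.136
```

Request:
move_arm([
  [-0.1, -0.02, -0.09, -1.5],
  [-0.1, -0.02, -0.09, -1.5],
  [-0.1, -0.02, -0.09, -1.5],
  [-0.1, -0.02, -0.09, -1.5],
  [-0.1, -0.02, -0.09, -1.5],
  [-0.1, -0.02, -0.09, -1.5],
  [-0.1, -0.02, -0.09, -1.5],
  [-0.1, -0.02, -0.09, -1.5],
  [-0.1, -0.02, -0.09, -1.5],
  [-0.1, -0.02, -0.09, -1.5],
  [-0.1, -0.02, -0.09, -1.5],
])

```text
time: 11.2
ee_pos: [0.368, -0.0299, 0.3917]
eef_rot: [0.896, 0.419, 0.117, 0.086]
ft_force: [-0.0, 0.2, 0.2]
width: 0.0655
```

```bash
python3 to.py .505 -.072 .32
```

```text
t 11.2 p [ 0.368  -0.0299  0.3917] tz [ 0.282 -0.057 -0.958] jawaz(rad of axis vs +y) -2.285 jawz 0.253 F [-0.   0.2  0.2] w 0.0655
q [ 0.1  -0.5  -0.14  1.91 -0.    1.44 -0.72]
d [0.505, -0.072, 0.32] [0.0428 0.1087 0.1097] n 0.16
```

Request:
move_arm([
  [0.043, 0.109, 0.11, -1.64],
  [0.043, 0.109, 0.11, -1.64],
  [0.043, 0.109, 0.11, -1.64],
  [0.043, 0.109, 0.11, -1.64],
  [0.043, 0.109, 0.11, -1.64],
  [0.043, 0.109, 0.11, -1.64],
  [0.043, 0.109, 0.11, -1.64],
  [0.043, 0.109, 0.11, -1.64],
  [0.043, 0.109, 0.11, -1.64],
  [0.043, 0.109, 0.11, -1.64],
  [0.043, 0.109, 0.11, -1.64],
  [0.043, 0.109, 0.11, -1.64],
])

```text
time: 12.4
ee_pos: [0.5054, -0.072, 0.3194]
eef_rot: [0.306, 0.941, 0.017, 0.144]
ft_force: [0.7, 0.4, -0.5]
width: 0.0653
```

```bash
python3 to.py .51 -.0765 .314 .5655 -.09 .124; python3 cap.py wrist:4
```

```text
t 12.4 p [ 0.5054 -0.072   0.3194] tz [ 0.282 -0.056 -0.958] jawaz(rad of axis vs +y) -0.613 jawz 0.121 F [ 0.7  0.4 -0.5] w 0.0653
q [-0.1  -0.19  0.1   1.85  0.08  1.2   0.92]
d [0.51, -0.0765, 0.314] [-0.0047 -0.0017  0.0068] n 0.008
d [0.5655, -0.09, 0.124] [-0.0058 -0.0038  0.2051] n 0.205
```

View pics/wrist4.png

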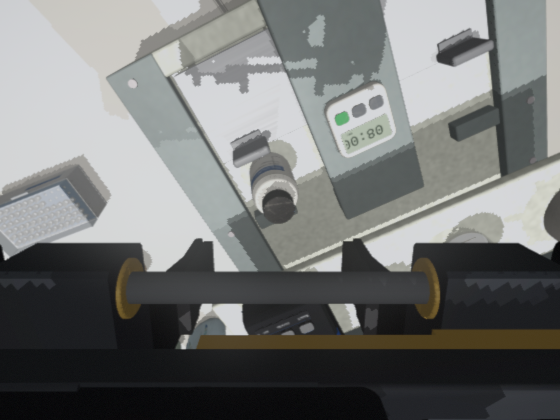

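Request:
move_arm([
  [-0.006, -0.004, 0.03, -0.43],
  [-0.006, -0.004, 0.05, -0.43],
  [-0.006, -0.004, 0.05, -0.43],
  [-0.006, -0.004, 0.05, -0.43],
  [-0.006, -0.004, 0.05, -0.43],
])

```text
time: 12.95
ee_pos: [0.5218, -0.0814, 0.2728]
eef_rot: [0.102, 0.984, -0.013, 0.145]
ft_force: [-0.5, -0.4, -0.2]
width: 0.0651
```

```bash
python3 to.py  .5655 -.09 .124; python3 cap.py wrist:5;python3 - <<'E'
from h import *
z=load("wrist5");W=cloud(z)
m=(W[...,2]>.176)&(W[...,2]<.19)&(abs(W[...,0]-.56)<.05)&(abs(W[...,1]+.088)<.05);P=W[m];print(len(P),np.median(P,0))
if len(P)>5: print(cv2.minAreaRect((P[:,:2]*1000).astype(np.float32)))
E
```

```text
t 12.95 p [ 0.5218 -0.0814  0.2728] tz [ 0.282 -0.056 -0.958] jawaz(rad of axis vs +y) -0.207 jawz 0.003 F [-0.5 -0.4 -0.2] w 0.0651
q [-0.13 -0.14  0.15  1.9   0.08  1.09  1.36]
d [0.5655, -0.09, 0.124] [0.0002 0.     0.1553] n 0.155
1049 [ 0.55803634 -0.08778214  0.18162942]
((559.7974243164062, -88.22180938720703), (29.78622055053711, 30.097734451293945), 20.25518798828125)
```

View pics/wrist5.png

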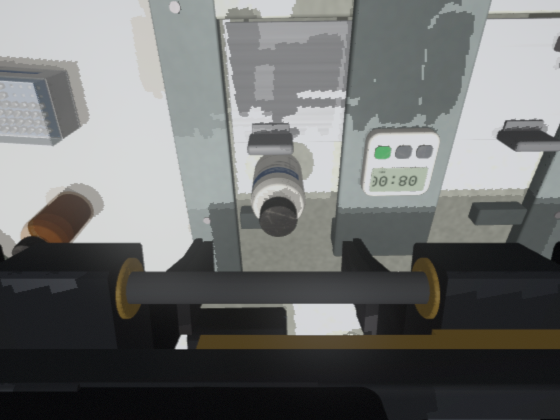

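Request:
move_arm([
  [0, 0, 0.04, 0],
  [0, 0, 0.08, 0],
  [0, 0, 0.11, 0],
  [0, 0, 0.135, 0],
  [0, 0, 0.15, 0],
  [0, 0, 0.155, 0],
  [0, 0, 0.155, 0],
])

```text
time: 13.7
ee_pos: [0.5652, -0.09, 0.1238]
eef_rot: [0.1, 0.984, -0.014, 0.144]
ft_force: [0.9, -0.4, -0.6]
width: 0.0653
```

```bash
python3 to.py  .5655 -.09 .124; python3 cap.py wrist:6
```

```text
t 13.7 p [ 0.5652 -0.09    0.1238] tz [ 0.281 -0.056 -0.958] jawaz(rad of axis vs +y) -0.203 jawz 0.002 F [ 0.9 -0.4 -0.6] w 0.0653
q [-0.12  0.09  0.18  2.    0.03  0.76  1.41]
d [0.5655, -0.09, 0.124] [-0.0003  0.0001 -0.0001] n 0.0
```

View pics/wrist6.png

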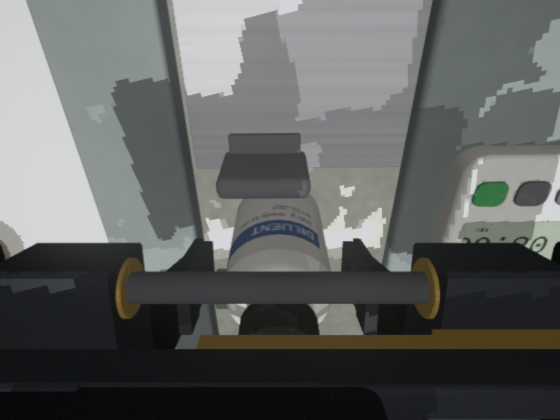

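Request:
move_arm([
  [0, 0, 0, 0],
  [0, 0, 0, 0],
  [0, 0, 0, 0],
  [0, 0, 0, 0],
  [0, 0, 0, 0],
  [0, 0, 0, 0],
], claw=-1, newtons=20)

```text
time: 14.35
ee_pos: [0.5655, -0.0899, 0.1244]
eef_rot: [0.099, 0.984, -0.014, 0.145]
ft_force: [-2.3, 1.1, 7.4]
width: 0.0473
```

```bash
python3 to.py  .5655 -.09 .190 .47 .05 .24 .423 .366 .24
```

```text
t 14.35 p [ 0.5655 -0.0899  0.1244] tz [ 0.283 -0.056 -0.958] jawaz(rad of axis vs +y) -0.2 jawz 0.001 F [-2.3  1.1  7.4] w 0.0473
q [-0.12  0.09  0.18  2.    0.03  0.76  1.41]
d [0.5655, -0.09, 0.19] [-0.0189  0.     -0.0628] n 0.066
d [0.47, 0.05, 0.24] [ 0.0831  0.1183 -0.1455] n 0.205
d [0.423, 0.366, 0.24] [ 0.1876  0.4186 -0.1764] n 0.491
```

Request:
move_arm([
  [-0.006, 0, -0.02, 0],
  [-0.012, 0, -0.042, 0],
  [-0.019, 0, -0.063, 0],
  [0.02, 0.03, -0.1, 0],
  [0.083, 0.118, -0.145, 0],
  [0.083, 0.118, -0.145, 0],
  [0.083, 0.118, -0.145, 0],
])

```text
time: 15.05
ee_pos: [0.4683, 0.0526, 0.2398]
eef_rot: [0.098, 0.985, -0.014, 0.145]
ft_force: [1.2, 0.6, -0.9]
width: 0.0476
```

```bash
python3 to.py  .43 .376 .22 .43 .376 .045
```

```text
t 15.05 p [0.4683 0.0526 0.2398] tz [ 0.283 -0.055 -0.958] jawaz(rad of axis vs +y) -0.198 jawz 0.002 F [ 1.2  0.6 -0.9] w 0.0476
q [-0.27 -0.23 -0.04  2.04  0.15  1.07  1.01]
d [0.43, 0.376, 0.22] [ 0.1026  0.3095 -0.0097] n 0.326
d [0.43, 0.376, 0.045] [0.153  0.3092 0.1579] n 0.379
```

Request:
move_arm([
  [0.1, 0.31, -0.01, 0],
  [0.1, 0.31, -0.01, 0],
  [0.1, 0.31, -0.01, 0],
  [0.1, 0.31, -0.01, 0],
  [0.1, 0.31, -0.01, 0],
  [0.1, 0.31, -0.01, 0],
  [0.1, 0.31, -0.01, 0],
  [0.1, 0.31, -0.01, 0],
  [0.114, 0.309, 0.03, 0],
  [0.126, 0.309, 0.07, 0],
  [0.138, 0.309, 0.11, 0],
  [0.147, 0.309, 0.138, 0],
  [0.153, 0.309, 0.158, 0],
  [0.153, 0.309, 0.158, 0],
])

```text
time: 16.45
ee_pos: [0.4311, 0.3702, 0.0409]
eef_rot: [0.099, 0.985, -0.016, 0.143]
ft_force: [-0.2, 1.3, -1.3]
width: 0.0475
```

```bash
python3 to.py  .43 .376 .038; python3 cap.py wrist:7 scene:7
```

```text
t 16.45 p [0.4311 0.3702 0.0409] tz [ 0.278 -0.061 -0.959] jawaz(rad of axis vs +y) -0.201 jawz -0.004 F [-0.2  1.3 -1.3] w 0.0475
q [-0.6   0.33 -0.4   1.94  0.53  0.86  0.05]
d [0.43, 0.376, 0.038] [0.003  0.0054 0.0021] n 0.007
```

View pics/scene7.png

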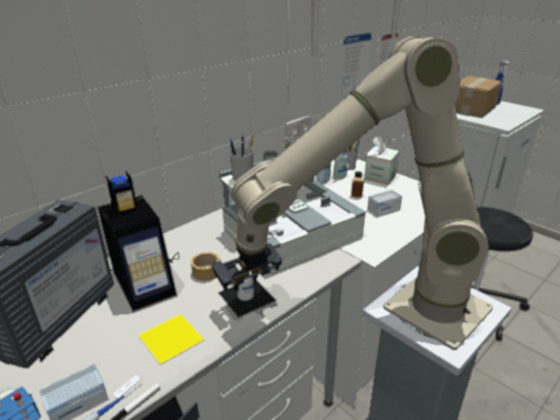

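Request:
move_arm([
  [0.0004, 0, 0.001, 0],
  [0.0008, 0, 0.0025, 0],
  [0.001, 0, 0.0035, 0],
  [0.001, 0, 0.0035, 0],
])

```text
time: 16.95
ee_pos: [0.4325, 0.3729, 0.0408]
eef_rot: [0.099, 0.984, -0.014, 0.145]
ft_force: [0.7, 0.1, -1.2]
width: 0.0475
```

```bash
python3 to.py  .43 .376 .038
```

```text
t 16.95 p [0.4325 0.3729 0.0408] tz [ 0.282 -0.056 -0.958] jawaz(rad of axis vs +y) -0.201 jawz 0.002 F [ 0.7  0.1 -1.2] w 0.0475
q [-0.6   0.33 -0.4   1.93  0.53  0.86  0.05]
d [0.43, 0.376, 0.038] [0.0038 0.0025 0.0018] n 0.005
```

Request:
move_arm([
  [0.0004, 0, 0.0015, 0],
  [0.0008, 0, 0.003, 0],
  [0.0012, 0, 0.004, 0],
  [0.0012, 0, 0.004, 0],
])

```text
time: 17.35
ee_pos: [0.4326, 0.373, 0.0374]
eef_rot: [0.099, 0.984, -0.014, 0.145]
ft_force: [-5.5, -4.4, 13.9]
width: 0.0475
```

Request:
move_arm([
  [-0.0004, 0, -0.001, 0],
  [-0.0004, 0, -0.001, 0],
  [-0.0004, 0, -0.001, 0],
  [-0.0004, 0, -0.001, 0],
  [-0.0004, 0, -0.001, 0],
], claw=0.7)

```text
time: 17.85
ee_pos: [0.4325, 0.3728, 0.0372]
eef_rot: [0.099, 0.984, -0.014, 0.144]
ft_force: [0.7, -0.7, -0.6]
width: 0.0724
```

```bash
python3 to.py  .40 .39 .18; python3 cap.py wrist:8
```

```text
t 17.85 p [0.4325 0.3728 0.0372] tz [ 0.281 -0.056 -0.958] jawaz(rad of axis vs +y) -0.2 jawz 0.001 F [ 0.7 -0.7 -0.6] w 0.0724
q [-0.61  0.34 -0.4   1.94  0.54  0.85  0.04]
d [0.4, 0.39, 0.18] [-0.0072  0.0106 -0.1469] n 0.147
```

View pics/wrist8.png

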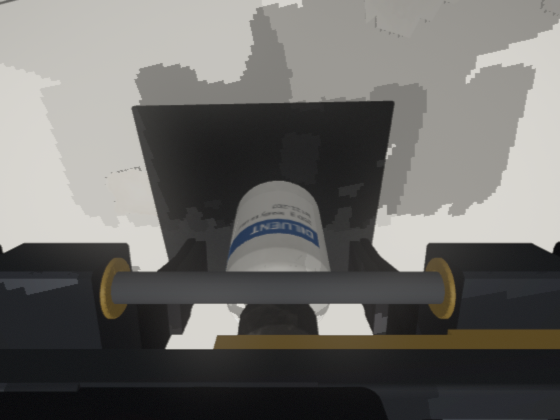

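Request:
move_arm([
  [0, 0, -0.05, 0],
  [0, 0, -0.1, 0],
  [0, 0, -0.15, 0],
  [0, 0, -0.2, 0],
  [0, 0, -0.2, 0],
])

```text
time: 18.4
ee_pos: [0.3759, 0.3877, 0.2362]
eef_rot: [0.098, 0.984, -0.009, 0.147]
ft_force: [0.2, 0.9, -0.2]
width: 0.074
```

```bash
python3 to.py  .485 .213 .245; python3 cap.py scene:9 top:9
```

```text
t 18.4 p [0.3759 0.3877 0.2362] tz [ 0.288 -0.047 -0.956] jawaz(rad of axis vs +y) -0.198 jawz 0.011 F [ 0.2  0.9 -0.2] w 0.074
q [-0.6   0.06 -0.48  1.79  0.33  1.22  0.19]
d [0.485, 0.213, 0.245] [-0.1382 -0.1498  0.0312] n 0.206
```

View pics/scene9.png

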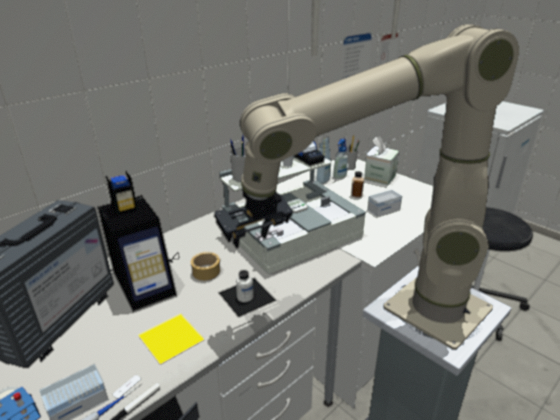

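Request:
move_arm([
  [-0.14, -0.15, 0.03, 0],
  [-0.14, -0.15, 0.03, 0],
  [-0.14, -0.15, 0.03, 0],
  [-0.14, -0.15, 0.03, 0],
  [-0.14, -0.15, 0.03, 0],
  [-0.14, -0.15, 0.03, 0],
  [-0.14, -0.15, 0.03, 0],
], claw=0)

```text
time: 19.2
ee_pos: [0.4853, 0.2094, 0.2389]
eef_rot: [0.099, 0.985, -0.014, 0.144]
ft_force: [-0.3, -0.1, 0.7]
width: 0.0443
```

```bash
python3 to.py  .519 .206 .130; python3 cap.py wrist:10
```

```text
t 19.2 p [0.4853 0.2094 0.2389] tz [ 0.28  -0.056 -0.958] jawaz(rad of axis vs +y) -0.2 jawz 0.0 F [-0.3 -0.1  0.7] w 0.0443
q [-0.37 -0.04 -0.26  1.88  0.22  1.11  0.66]
d [0.519, 0.206, 0.13] [-0.0012  0.0033  0.114 ] n 0.114
```

View pics/wrist10.png

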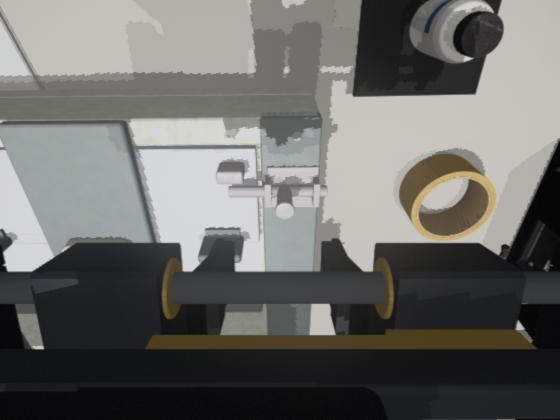

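```bash
python3 - <<'E'
from h import *
z=load("wrist10");W=cloud(z)
m=np.zeros(W.shape[:2],bool);m[170:225,270:302]=1;m&=(W[...,2]>.126)&(W[...,2]<.155);P=W[m]
print(len(P),P.min(0),P.max(0),np.median(P,0));T=P[P[:,2]>.143];print(len(T),T.mean(0),cv2.minAreaRect((T[:,:2]*1000).astype(np.float32)))
m=np.zeros(W.shape[:2],bool);m[225:262,195:250]=1;m&=(W[...,2]>.130)&(W[...,2]<.137);P=W[m]
if len(P): print("lugL",len(P),P.mean(0),cv2.minAreaRect((P[:,:2]*1000).astype(np.float32)))
for u,v in [(230,172),(285,211),(222,238)]: print(W[v,u])
E
```

```text
417 [0.50762884 0.20175052 0.12613063] [0.52306872 0.21696456 0.14823204] [0.512207   0.20967815 0.14597403]
283 [0.51441007 0.20946139 0.14638446] ((515.1201171875, 209.44129943847656), (15.206453323364258, 14.783863067626953), 72.00066375732422)
lugL 113 [0.56138472 0.13908042 0.1323273 ] ((562.3342895507812, 140.1487579345703), (39.36444854736328, 8.587818145751953), 78.26190948486328)
[0.48566361 0.17031051 0.12137404]
[0.51585186 0.20971215 0.14628459]
[0.46966792 0.18434362 0.2348715 ]
```

Request:
move_arm([
  [0, 0.006, 0.04, 0],
  [0, 0.006, 0.08, 0],
  [0, 0.006, 0.1, 0],
  [0, 0.006, 0.11, 0],
  [0, 0.006, 0.1135, 0],
  [0, 0.006, 0.1135, 0],
])

```text
time: 19.85
ee_pos: [0.5192, 0.209, 0.1319]
eef_rot: [0.099, 0.984, -0.014, 0.145]
ft_force: [0.9, 0.2, 1.3]
width: 0.0436
```

```bash
python3 to.py  .518 .209 .130; python3 cap.py wrist:11 scene:11
```

```text
t 19.85 p [0.5192 0.209  0.1319] tz [ 0.282 -0.055 -0.958] jawaz(rad of axis vs +y) -0.199 jawz 0.002 F [0.9 0.2 1.3] w 0.0436
q [-0.36  0.12 -0.25  1.96  0.31  0.89  0.6 ]
d [0.518, 0.209, 0.13] [ 0.0017 -0.0003  0.0015] n 0.002
```

View pics/wrist11.png

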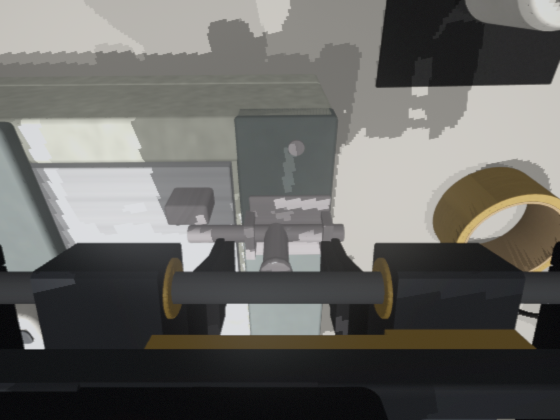

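Knob is between the fingers (275,250). Close on it.

Request:
move_arm([
  [0.001, 0, 0.001, 0],
  [0.001, 0, 0.001, 0],
  [0.001, 0, 0.001, 0],
  [0.001, 0, 0.001, 0],
  [0.001, 0, 0.001, 0],
  [0.001, 0, 0.001, 0],
  [0.001, 0, 0.001, 0],
], claw=-1, newtons=25)

```text
time: 20.65
ee_pos: [0.5187, 0.2082, 0.1303]
eef_rot: [0.099, 0.984, -0.014, 0.144]
ft_force: [-0.5, -1.5, 2.4]
width: 0.0142
```

```bash
python3 to.py  .5238 .2384 .131
```

```text
t 20.65 p [0.5187 0.2082 0.1303] tz [ 0.282 -0.056 -0.958] jawaz(rad of axis vs +y) -0.201 jawz 0.001 F [-0.5 -1.5  2.4] w 0.0142
q [-0.36  0.12 -0.25  1.96  0.31  0.88  0.6 ]
d [0.5238, 0.2384, 0.131] [ 0.0008  0.0306 -0.0009] n 0.031
```

Request:
move_arm([
  [0, 0.006, 0, 0],
  [0, 0.012, 0, 0],
  [0, 0.018, 0, 0],
  [0, 0.024, 0, 0],
  [0, 0.03, 0, 0],
  [0, 0.031, 0, 0],
  [0, 0.031, 0, 0],
])

```text
time: 21.35
ee_pos: [0.5244, 0.2359, 0.1301]
eef_rot: [0.1, 0.984, -0.017, 0.144]
ft_force: [-10.0, -12.9, 13.8]
width: 0.0137
```

```bash
python3 to.py  .5238 .2384 .131
```

```text
t 21.35 p [0.5244 0.2359 0.1301] tz [ 0.279 -0.061 -0.958] jawaz(rad of axis vs +y) -0.204 jawz -0.004 F [-10.  -12.9  13.8] w 0.0137
q [-0.39  0.16 -0.26  1.91  0.33  0.91  0.54]
d [0.5238, 0.2384, 0.131] [ 0.0008  0.0023 -0.0012] n 0.003
```

Request:
move_arm([
  [0, 0, 0, 0],
  [0, 0, 0, 0],
  [0, 0, 0, 0],
  [0, 0, 0, 0],
  [0, 0, -0.04, 0],
  [0, 0, -0.08, 0],
  [0, 0, -0.1, 0],
  [0, 0, -0.1, 0],
], claw=0)

```text
time: 22.15
ee_pos: [0.4973, 0.2461, 0.2297]
eef_rot: [0.099, 0.984, -0.012, 0.147]
ft_force: [-0.0, 0.3, 0.5]
width: 0.0431
```

```bash
python3 to.py .52 .14 .20; python3 cap.py wrist:12; python3 - <<'E'
from h import *
z=load("wrist12");W=cloud(z)
m=(W[...,2]>.143)&(W[...,2]<.152)&(abs(W[...,0]-.522)<.03)&(abs(W[...,1]-.238)<.03);T=W[m];print(len(T),T.mean(0),cv2.minAreaRect((T[:,:2]*1000).astype(np.float32)))
E
```

```text
t 22.15 p [0.4973 0.2461 0.2297] tz [ 0.286 -0.052 -0.957] jawaz(rad of axis vs +y) -0.199 jawz 0.005 F [-0.   0.3  0.5] w 0.0431
q [-0.4   0.03 -0.28  1.84  0.26  1.1   0.59]
d [0.52, 0.14, 0.2] [-0.0329 -0.0997  0.0404] n 0.112
306 [0.51958904 0.23667252 0.14637757] ((520.31640625, 236.51571655273438), (15.204309463500977, 14.509352684020996), 58.135189056396484)
```

View pics/wrist12.png

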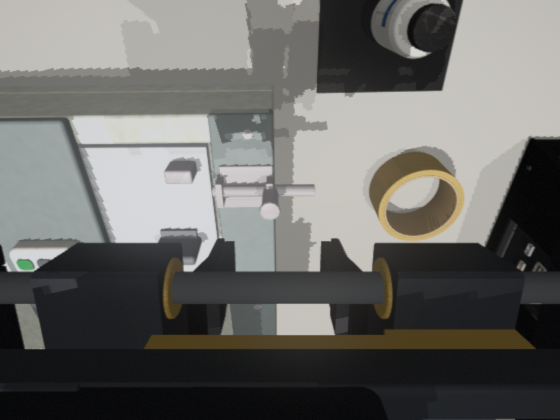

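Request:
move_arm([
  [0, 0, 0.05, 0],
  [0, 0, 0.09, 0],
  [0, 0, 0.1, 0],
  [0, 0, 0.1, 0],
])

```text
time: 22.6
ee_pos: [0.5239, 0.2378, 0.1281]
eef_rot: [0.099, 0.985, -0.015, 0.143]
ft_force: [-0.2, -0.1, 0.8]
width: 0.0436
```

Request:
move_arm([
  [0, 0, 0, 0],
  [0, 0, 0, 0],
  [0, 0, 0, 0],
  [0, 0, 0, 0],
  [0, 0, 0, 0],
  [0, 0.002, 0, 0],
  [0, 0.004, 0, 0],
  [0, 0.006, 0, 0],
  [0, 0.006, 0, 0],
  [0, 0.006, 0, 0],
], claw=-1)

```text
time: 23.6
ee_pos: [0.5254, 0.2364, 0.131]
eef_rot: [0.103, 0.984, -0.02, 0.143]
ft_force: [-19.9, -28.6, 26.5]
width: 0.0143
```

```bash
python3 to.py .52 .14 .20
```

```text
t 23.6 p [0.5254 0.2364 0.131 ] tz [ 0.278 -0.069 -0.958] jawaz(rad of axis vs +y) -0.209 jawz -0.01 F [-19.9 -28.6  26.5] w 0.0143
q [-0.4   0.17 -0.26  1.9   0.34  0.92  0.53]
d [0.52, 0.14, 0.2] [-0.0335 -0.0961 -0.061 ] n 0.119
```

Request:
move_arm([
  [0, -0.005, 0, 0],
  [0, -0.005, 0, 0],
  [0, -0.005, 0, 0],
  [0, -0.005, 0, 0],
  [0, -0.005, -0.04, 0],
  [0, -0.005, -0.07, 0],
  [0, -0.005, -0.07, 0],
], claw=0)

```text
time: 24.3
ee_pos: [0.5061, 0.246, 0.2018]
eef_rot: [0.098, 0.984, -0.012, 0.147]
ft_force: [1.5, 0.3, 0.3]
width: 0.0431
```

```bash
python3 to.py .5345 .1447 .18 .5345 .1447 .115 .549 .1418 .115 .569 .138 .115
```

```text
t 24.3 p [0.5061 0.246  0.2018] tz [ 0.287 -0.052 -0.956] jawaz(rad of axis vs +y) -0.198 jawz 0.006 F [1.5 0.3 0.3] w 0.0431
q [-0.4   0.06 -0.28  1.86  0.28  1.04  0.57]
d [0.5345, 0.1447, 0.18] [-0.0395 -0.0939  0.0343] n 0.107
d [0.5345, 0.1447, 0.115] [-0.0205 -0.0943  0.0965] n 0.136
d [0.549, 0.1418, 0.115] [-0.0347 -0.0943  0.1008] n 0.142
d [0.569, 0.138, 0.115] [-0.0542 -0.094   0.1067] n 0.152
```

Request:
move_arm([
  [-0.01, -0.05, 0.005, 0],
  [-0.03, -0.08, 0.015, 0],
  [-0.0395, -0.094, 0.034, 0],
  [-0.0395, -0.094, 0.034, 0],
  [-0.0395, -0.094, 0.034, 0],
], claw=-1)

```text
time: 24.8
ee_pos: [0.533, 0.1422, 0.1753]
eef_rot: [0.099, 0.985, -0.014, 0.144]
ft_force: [-0.5, 1.0, 0.8]
width: 0.0113
```

```bash
python3 to.py .5345 .1447 .115 .549 .1418 .115 .569 .138 .115; python3 cap.py wrist:13
```

```text
t 24.8 p [0.533  0.1422 0.1753] tz [ 0.281 -0.056 -0.958] jawaz(rad of axis vs +y) -0.201 jawz 0.001 F [-0.5  1.   0.8] w 0.0113
q [-0.28  0.03 -0.18  1.94  0.22  0.94  0.8 ]
d [0.5345, 0.1447, 0.115] [0.0163 0.0027 0.0581] n 0.06
d [0.549, 0.1418, 0.115] [0.0021 0.0027 0.0623] n 0.062
d [0.569, 0.138, 0.115] [-0.0174  0.003   0.0681] n 0.07
```

View pics/wrist13.png

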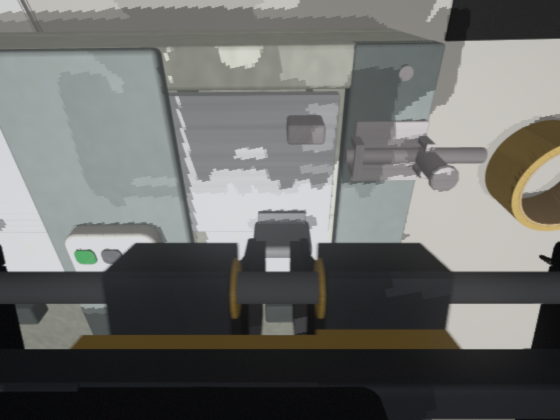

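Request:
move_arm([
  [0.0163, 0.0027, 0.03, 0],
  [0.0163, 0.0027, 0.058, 0],
  [0.0163, 0.0027, 0.058, 0],
  [0.008, 0.0027, 0.0605, 0],
  [0.002, 0.0027, 0.0623, 0],
  [0.002, 0.0027, 0.0623, 0],
])

```text
time: 25.45
ee_pos: [0.551, 0.1417, 0.1174]
eef_rot: [0.099, 0.984, -0.013, 0.146]
ft_force: [-0.9, 0.4, 0.5]
width: 0.0004
```

```bash
python3 to.py  .549 .1418 .115 .567 .138 .115 ; python3 cap.py wrist:14
```

```text
t 25.45 p [0.551  0.1417 0.1174] tz [ 0.284 -0.055 -0.957] jawaz(rad of axis vs +y) -0.201 jawz 0.003 F [-0.9  0.4  0.5] w 0.0004
q [-0.27  0.13 -0.17  1.97  0.27  0.82  0.76]
d [0.549, 0.1418, 0.115] [ 0.0026 -0.0003  0.0017] n 0.003
d [0.567, 0.138, 0.115] [-0.015  -0.0004  0.007 ] n 0.017
```

View pics/wrist14.png

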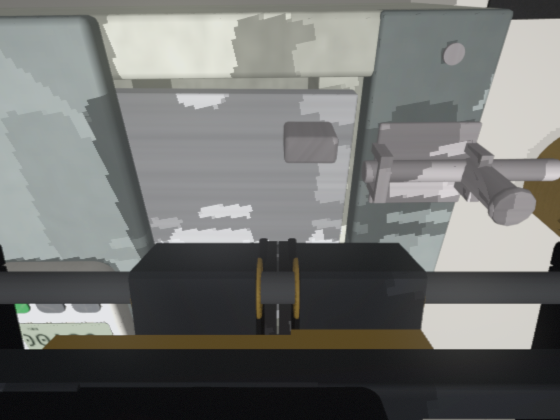

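Request:
move_arm([
  [-0.004, 0, 0.0022, 0],
  [-0.008, 0, 0.0034, 0],
  [-0.012, 0, 0.0046, 0],
  [-0.016, 0, 0.0058, 0],
  [-0.018, 0, 0.0064, 0],
  [-0.018, 0, 0.0064, 0],
])

```text
time: 26.1
ee_pos: [0.5681, 0.1373, 0.1147]
eef_rot: [0.099, 0.984, -0.014, 0.144]
ft_force: [-1.7, -0.5, -0.2]
width: 0.0005
```

```bash
python3 to.py .55 .1418 .18; python3 cap.py top:15;python3 - <<'E'
from h import *
z=load("top15");p=z[0]
cv2.imwrite("pics/t15c.png",cv2.resize(p[140:260,225:385,::-1],None,fx=4.5,fy=4.5,interpolation=cv2.INTER_CUBIC))
E
```

```text
t 26.1 p [0.5681 0.1373 0.1147] tz [ 0.281 -0.057 -0.958] jawaz(rad of axis vs +y) -0.201 jawz 0.001 F [-1.7 -0.5 -0.2] w 0.0005
q [-0.26  0.17 -0.16  1.94  0.27  0.82  0.79]
d [0.55, 0.1418, 0.18] [-0.0009  0.0009 -0.0679] n 0.068
```

View pics/t15c.png

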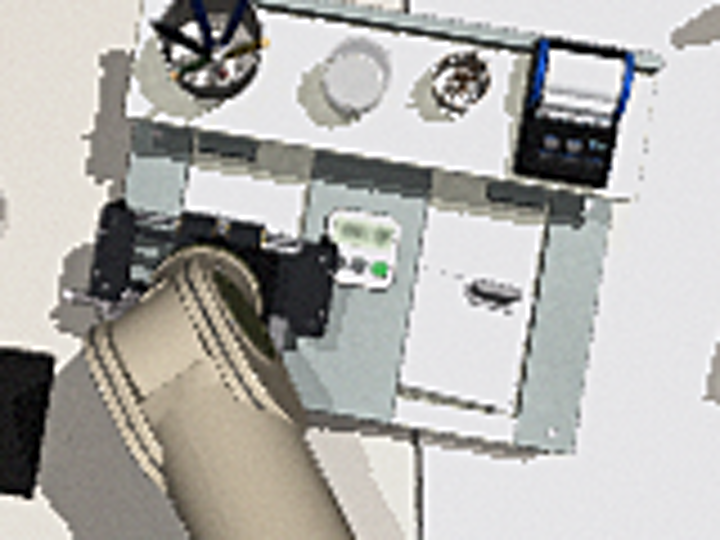

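```bash
python3 to.py .545 .1418 .18 .49 -.08 .18 .49 -.0805 .116 .5056 -.0837 .116 .541 -.0908 .116
```

```text
t 26.15 p [0.5681 0.1375 0.1148] tz [ 0.281 -0.056 -0.958] jawaz(rad of axis vs +y) -0.201 jawz 0.001 F [-1.3 -0.1 -0.6] w 0.0005
q [-0.26  0.17 -0.16  1.94  0.27  0.82  0.78]
d [0.545, 0.1418, 0.18] [ 0.0038 -0.0003 -0.0692] n 0.069
d [0.49, -0.08, 0.18] [ 0.013  -0.2286 -0.0722] n 0.24
d [0.49, -0.0805, 0.116] [ 0.0313 -0.2292 -0.0109] n 0.232
d [0.5056, -0.0837, 0.116] [ 0.016  -0.2292 -0.0063] n 0.23
d [0.541, -0.0908, 0.116] [-0.0186 -0.2291  0.004 ] n 0.23
```

Request:
move_arm([
  [0.004, 0, -0.035, 0],
  [0.006, 0, -0.07, 0],
  [0.008, -0.05, -0.072, 0],
  [0.01, -0.1, -0.072, 0],
  [0.011, -0.15, -0.072, 0],
  [0.012, -0.2, -0.072, 0],
  [0.013, -0.229, -0.072, 0],
  [0.013, -0.229, -0.072, 0],
])

```text
time: 26.95
ee_pos: [0.4893, -0.0844, 0.1802]
eef_rot: [0.102, 0.984, -0.014, 0.145]
ft_force: [0.2, 0.5, 0.3]
width: 0.0004
```

```bash
python3 cap.py wrist:16 top:16; python3 to.py .49 -.0805 .116 .5056 -.0837 .116 .541 -.0908 .116;python3 - <<'E'
from h import *
z=load("top16");p=z[0];W=cloud(z)
cv2.imwrite("pics/t16c.png",cv2.resize(p[140:260,225:385,::-1],None,fx=4.5,fy=4.5,interpolation=cv2.INTER_CUBIC))
E
```

```text
t 27.05 p [ 0.4904 -0.0802  0.1802] tz [ 0.283 -0.056 -0.958] jawaz(rad of axis vs +y) -0.201 jawz 0.002 F [-0.5  0.4 -0.2] w 0.0005
q [-0.04 -0.14  0.07  2.1   0.07  0.9   1.36]
d [0.49, -0.0805, 0.116] [ 0.0189 -0.0005  0.0614] n 0.064
d [0.5056, -0.0837, 0.116] [ 0.0036 -0.0005  0.066 ] n 0.066
d [0.541, -0.0908, 0.116] [-0.031  -0.0003  0.0764] n 0.082
```

View pics/t16c.png

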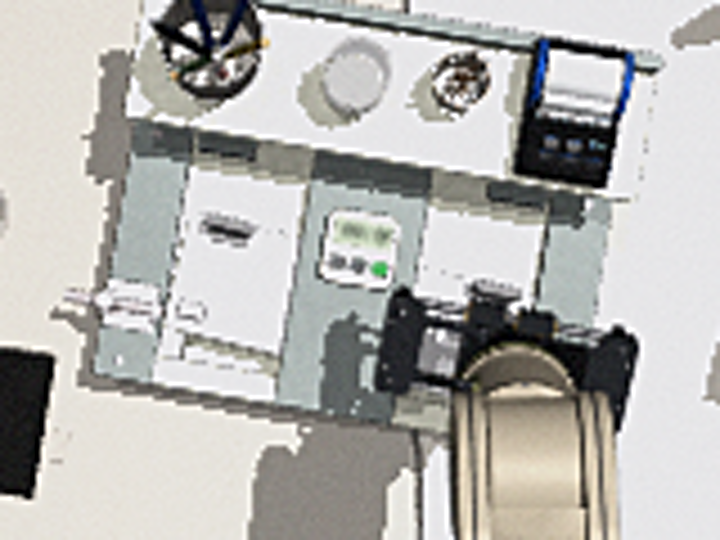

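View pics/wrist16.png

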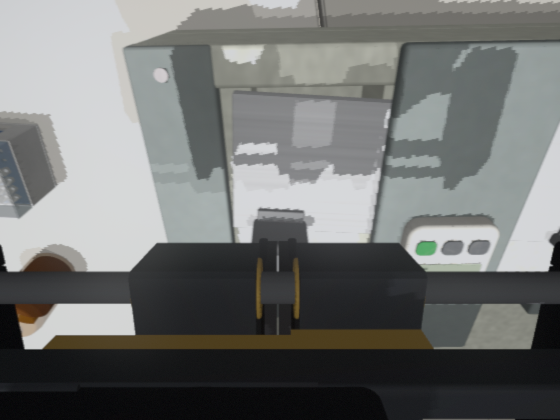

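Request:
move_arm([
  [0.019, 0, 0.03, 0],
  [0.019, 0, 0.0614, 0],
  [0.019, 0, 0.0614, 0],
  [0.011, 0, 0.0637, 0],
  [0.004, 0, 0.066, 0],
  [-0.001, 0, 0.0674, 0],
  [-0.006, 0, 0.0689, 0],
  [-0.011, 0, 0.0704, 0],
  [-0.016, 0, 0.0719, 0],
  [-0.021, 0, 0.0734, 0],
  [-0.026, 0, 0.0749, 0],
  [-0.031, 0, 0.0764, 0],
  [-0.031, 0, 0.0764, 0],
])

```text
time: 28.35
ee_pos: [0.5418, -0.0902, 0.1163]
eef_rot: [0.099, 0.984, -0.014, 0.145]
ft_force: [-0.6, -0.1, -0.1]
width: 0.0003
```

```bash
python3 to.py .53 -.088 .18 .55 .1418 .18 .5615 .1392 .116 .5867 .134 .116
```

```text
t 28.35 p [ 0.5418 -0.0902  0.1163] tz [ 0.283 -0.056 -0.958] jawaz(rad of axis vs +y) -0.2 jawz 0.001 F [-0.6 -0.1 -0.1] w 0.0003
q [-0.04  0.05  0.1   2.06  0.05  0.74  1.4 ]
d [0.53, -0.088, 0.18] [-0.0069 -0.0001 -0.0645] n 0.065
d [0.55, 0.1418, 0.18] [ 0.0181  0.2291 -0.0717] n 0.241
d [0.5615, 0.1392, 0.116] [ 0.0253  0.2287 -0.007 ] n 0.23
d [0.5867, 0.134, 0.116] [0.0007 0.2286 0.0004] n 0.229
```

Request:
move_arm([
  [0.0, 0, -0.035, 0],
  [0.002, 0, -0.07, 0],
  [0.007, 0.05, -0.072, 0],
  [0.011, 0.1, -0.072, 0],
  [0.014, 0.15, -0.072, 0],
  [0.016, 0.2, -0.072, 0],
  [0.018, 0.229, -0.072, 0],
  [0.018, 0.229, -0.072, 0],
])

```text
time: 29.15
ee_pos: [0.5494, 0.1469, 0.1803]
eef_rot: [0.096, 0.985, -0.013, 0.145]
ft_force: [0.0, -0.6, -0.4]
width: 0.0002
```

```bash
python3 to.py .554 .1408 .116 .5651 .1386 .116 .603 .1311 .116;python3 cap.py top:17; python3 - <<'E'
from h import *
z=load("top17");p=z[0]
cv2.imwrite("pics/t17c.png",cv2.resize(p[140:260,225:385,::-1],None,fx=4.5,fy=4.5,interpolation=cv2.INTER_CUBIC))
E
```

```text
t 29.15 p [0.5494 0.1469 0.1803] tz [ 0.283 -0.053 -0.958] jawaz(rad of axis vs +y) -0.194 jawz 0.003 F [ 0.  -0.6 -0.4] w 0.0002
q [-0.28  0.06 -0.18  1.9   0.23  0.95  0.81]
d [0.554, 0.1408, 0.116] [ 0.0131 -0.0053  0.0632] n 0.065
d [0.5651, 0.1386, 0.116] [ 0.0022 -0.0053  0.0665] n 0.067
d [0.603, 0.1311, 0.116] [-0.0347 -0.0053  0.0776] n 0.085
```

View pics/t17c.png

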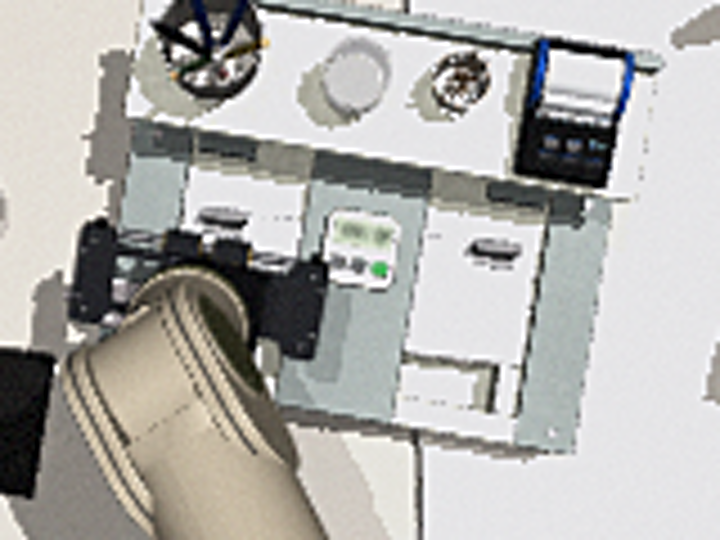

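Request:
move_arm([
  [0.0135, 0, 0.03, 0],
  [0.0135, 0, 0.063, 0],
  [0.0135, 0, 0.063, 0],
  [0.007, 0, 0.065, 0],
  [0.002, 0, 0.0665, 0],
  [-0.003, 0, 0.068, 0],
  [-0.008, 0, 0.0695, 0],
  [-0.013, 0, 0.071, 0],
  [-0.018, 0, 0.0725, 0],
  [-0.023, 0, 0.074, 0],
  [-0.028, 0, 0.0755, 0],
  [-0.0345, 0, 0.0775, 0],
  [-0.0345, 0, 0.0775, 0],
])

```text
time: 30.5
ee_pos: [0.604, 0.1299, 0.1154]
eef_rot: [0.1, 0.984, -0.014, 0.144]
ft_force: [0.8, -0.5, 1.0]
width: 0.0005
```

```bash
python3 to.py .535 -.089 .18 .525 -.0875 .116 .575 -.097 .116
```

```text
t 30.5 p [0.604  0.1299 0.1154] tz [ 0.282 -0.056 -0.958] jawaz(rad of axis vs +y) -0.201 jawz 0.001 F [ 0.8 -0.5  1. ] w 0.0005
q [-0.25  0.23 -0.14  1.86  0.26  0.83  0.83]
d [0.535, -0.089, 0.18] [ 0.0041 -0.2282 -0.0689] n 0.238
d [0.525, -0.0875, 0.116] [ 0.0322 -0.2288 -0.0105] n 0.231
d [0.575, -0.097, 0.116] [-0.0165 -0.2281  0.0041] n 0.229
```

Request:
move_arm([
  [0.004, 0, -0.035, 0],
  [0.008, 0, -0.07, 0],
  [0.008, -0.05, -0.07, 0],
  [0.007, -0.1, -0.07, 0],
  [0.006, -0.15, -0.07, 0],
  [0.005, -0.2, -0.07, 0],
  [0.008, -0.229, -0.067, 0],
  [0.008, -0.229, -0.067, 0],
  [0.032, -0.229, -0.0105, 0],
  [0.032, -0.229, -0.0105, 0],
])

```text
time: 31.5
ee_pos: [0.5222, -0.0863, 0.1122]
eef_rot: [0.099, 0.985, -0.014, 0.142]
ft_force: [-0.6, -0.1, -0.7]
width: 0.0006
```

```bash
python3 to.py  .541 -.0905 .116 .5753 -.0973 .116; python3 cap.py wrist:18
```

```text
t 31.5 p [ 0.5222 -0.0863  0.1122] tz [ 0.277 -0.055 -0.959] jawaz(rad of axis vs +y) -0.2 jawz 0.001 F [-0.6 -0.1 -0.7] w 0.0006
q [0.01 0.02 0.04 2.1  0.06 0.74 1.38]
d [0.541, -0.0905, 0.116] [-0.0195 -0.0004  0.0018] n 0.02
d [0.5753, -0.0973, 0.116] [-0.0531 -0.0003  0.0116] n 0.054
```

View pics/wrist18.png

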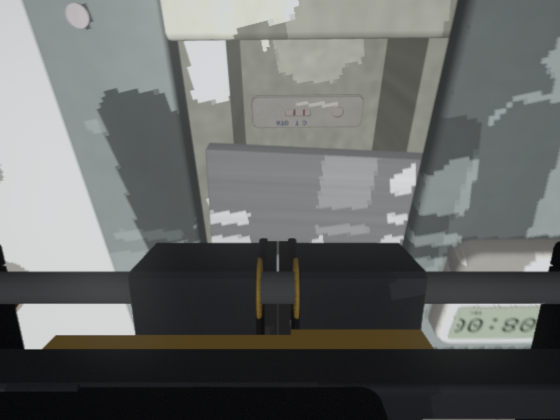

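Request:
move_arm([
  [-0.008, 0, 0.0024, 0],
  [-0.014, 0, 0.0042, 0],
  [-0.019, 0, 0.0057, 0],
  [-0.024, 0, 0.0072, 0],
  [-0.029, 0, 0.0087, 0],
  [-0.034, 0, 0.0102, 0],
  [-0.039, 0, 0.0117, 0],
  [-0.044, 0, 0.0132, 0],
  [-0.049, 0, 0.0147, 0],
  [-0.049, 0, 0.0147, 0],
])

```text
time: 32.55
ee_pos: [0.5756, -0.097, 0.116]
eef_rot: [0.099, 0.984, -0.014, 0.145]
ft_force: [-1.4, -0.7, 0.2]
width: 0.0002
```

```bash
python3 to.py .585 .135 .18 .594 .133 .116 .6226 .1273 .116
```

```text
t 32.55 p [ 0.5756 -0.097   0.116 ] tz [ 0.282 -0.056 -0.958] jawaz(rad of axis vs +y) -0.2 jawz 0.001 F [-1.4 -0.7  0.2] w 0.0002
q [0.01 0.13 0.06 1.98 0.04 0.75 1.41]
d [0.585, 0.135, 0.18] [ 0.017   0.2293 -0.0716] n 0.241
d [0.594, 0.133, 0.116] [ 0.0265  0.2291 -0.0076] n 0.231
d [0.6226, 0.1273, 0.116] [-0.0014  0.2292  0.0008] n 0.229
```

Request:
move_arm([
  [0.002, 0, -0.035, 0],
  [0.006, 0, -0.07, 0],
  [0.009, 0.05, -0.072, 0],
  [0.012, 0.1, -0.072, 0],
  [0.014, 0.15, -0.072, 0],
  [0.016, 0.2, -0.072, 0],
  [0.017, 0.229, -0.0716, 0],
  [0.017, 0.229, -0.0716, 0],
  [0.0265, 0.229, -0.0076, 0],
  [0.0265, 0.229, -0.0076, 0],
  [0.0265, 0.229, -0.0076, 0],
])

```text
time: 33.65
ee_pos: [0.592, 0.1308, 0.1133]
eef_rot: [0.1, 0.985, -0.015, 0.142]
ft_force: [0.1, 0.1, 0.2]
width: 0.0004
```

Request:
move_arm([
  [-0.007, 0, 0.0021, 0],
  [-0.012, 0, 0.0036, 0],
  [-0.016, 0, 0.0048, 0],
  [-0.02, 0, 0.006, 0],
  [-0.024, 0, 0.0072, 0],
  [-0.027, 0, 0.0081, 0],
  [-0.029, 0, 0.0087, 0],
  [-0.029, 0, 0.0087, 0],
])

```text
time: 34.45
ee_pos: [0.6228, 0.1261, 0.1162]
eef_rot: [0.099, 0.984, -0.014, 0.144]
ft_force: [-6.3, -0.7, 3.4]
width: 0.0002
```

```bash
python3 to.py .6226 .1273 .116 .5753 -.0973 .116
```

```text
t 34.45 p [0.6228 0.1261 0.1162] tz [ 0.28  -0.057 -0.958] jawaz(rad of axis vs +y) -0.201 jawz 0.001 F [-6.3 -0.7  3.4] w 0.0002
q [-0.23  0.26 -0.14  1.82  0.26  0.83  0.85]
d [0.6226, 0.1273, 0.116] [0.0005 0.0011 0.    ] n 0.001
d [0.5753, -0.0973, 0.116] [ 0.0019 -0.2284 -0.0005] n 0.228
```

Request:
move_arm([
  [-0.001, 0, 0.0003, 0],
  [-0.002, 0, 0.0006, 0],
  [-0.003, 0, 0.0009, 0],
  [-0.003, 0, 0.0009, 0],
])

```text
time: 34.85
ee_pos: [0.6237, 0.1259, 0.1159]
eef_rot: [0.099, 0.985, -0.015, 0.142]
ft_force: [-21.7, -1.0, 14.2]
width: 0.0007
```

```bash
python3 to.py  .565 -.095 .18 .568 -.095 .116
```

```text
t 34.85 p [0.6237 0.1259 0.1159] tz [ 0.277 -0.057 -0.959] jawaz(rad of axis vs +y) -0.201 jawz -0.001 F [-21.7  -1.   14.2] w 0.0007
q [-0.23  0.27 -0.14  1.81  0.26  0.84  0.86]
d [0.565, -0.095, 0.18] [-0.0052 -0.2282 -0.0651] n 0.237
d [0.568, -0.095, 0.116] [ 0.0101 -0.2276 -0.0029] n 0.228
```

Request:
move_arm([
  [0.005, 0, -0.001, 0],
  [0.0, 0, -0.035, 0],
  [0.0, 0, -0.065, 0],
  [0.0, -0.05, -0.065, 0],
  [0.0, -0.1, -0.065, 0],
  [0.0, -0.15, -0.065, 0],
  [0.0, -0.2, -0.065, 0],
  [0.0, -0.228, -0.065, 0],
  [0.0, -0.228, -0.065, 0],
  [0.0135, -0.228, -0.003, 0],
  [0.0135, -0.228, -0.003, 0],
  [0.0135, -0.228, -0.003, 0],
])

```text
time: 36.05
ee_pos: [0.5659, -0.0939, 0.1123]
eef_rot: [0.099, 0.985, -0.014, 0.142]
ft_force: [0.1, -0.4, -0.3]
width: 0.0003
```

```bash
python3 to.py .5753 -.0973 .116 .5802 -.0983 .116
```

```text
t 36.05 p [ 0.5659 -0.0939  0.1123] tz [ 0.277 -0.055 -0.959] jawaz(rad of axis vs +y) -0.199 jawz 0.001 F [ 0.1 -0.4 -0.3] w 0.0003
q [0.05 0.12 0.02 2.   0.05 0.74 1.4 ]
d [0.5753, -0.0973, 0.116] [-0.0105 -0.0014 -0.0007] n 0.011
d [0.5802, -0.0983, 0.116] [-0.0153 -0.0015  0.0007] n 0.015
```

Request:
move_arm([
  [-0.004, 0, 0.0005, 0],
  [-0.008, 0, 0.001, 0],
  [-0.011, 0, 0.0015, 0],
  [-0.013, 0, 0.002, 0],
  [-0.0145, 0, 0.0025, 0],
  [-0.016, 0, 0.003, 0],
  [-0.0165, 0, 0.003, 0],
])

```text
time: 36.75
ee_pos: [0.5811, -0.0971, 0.1165]
eef_rot: [0.099, 0.985, -0.014, 0.142]
ft_force: [-26.1, 6.1, 21.9]
width: 0.0001
```

```bash
python3 to.py .5793 -.098 .116
```

```text
t 36.75 p [ 0.5811 -0.0971  0.1165] tz [ 0.276 -0.055 -0.96 ] jawaz(rad of axis vs +y) -0.2 jawz 0.001 F [-26.1   6.1  21.9] w 0.0001
q [0.05 0.15 0.02 1.96 0.05 0.76 1.41]
d [0.5793, -0.098, 0.116] [ 0.0017 -0.0012  0.    ] n 0.002
```

Request:
move_arm([
  [0.006, 0, -0.002, 0],
  [0.006, 0, -0.04, 0],
  [0.006, 0, -0.09, 0],
  [0.006, 0, -0.14, 0],
  [0.006, 0, -0.19, 0],
  [0.006, 0, -0.2, 0],
  [0.006, 0, -0.2, 0],
])

```text
time: 37.45
ee_pos: [0.5225, -0.0858, 0.309]
eef_rot: [0.099, 0.984, -0.014, 0.147]
ft_force: [-0.2, -0.6, -0.5]
width: 0.0007
```

```bash
python3 to.py .40 -.05 .40; python3 cap.py wrist:20 top:20; python3 - <<'E'
from h import *
z=load("top20");p=z[0]
cv2.imwrite("pics/t20c.png",cv2.resize(p[130:265,185:425,::-1],None,fx=3.3,fy=3.3,interpolation=cv2.INTER_CUBIC))
E
```

```text
t 37.45 p [ 0.5225 -0.0858  0.309 ] tz [ 0.287 -0.056 -0.956] jawaz(rad of axis vs +y) -0.2 jawz 0.002 F [-0.2 -0.6 -0.5] w 0.0007
q [ 0.04 -0.14  0.01  1.83  0.05  1.16  1.4 ]
d [0.4, -0.05, 0.4] [ 0.0951  0.0109 -0.1241] n 0.157
```

View pics/wrist20.png

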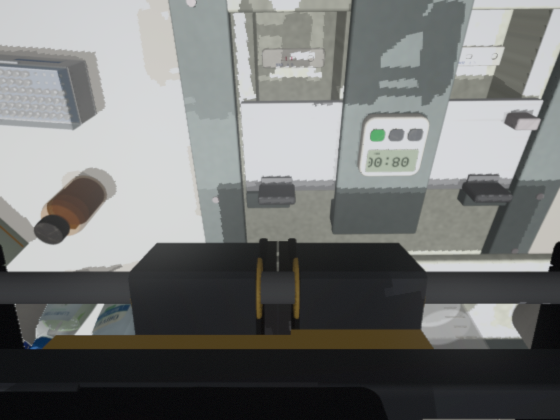

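View pics/t20c.png

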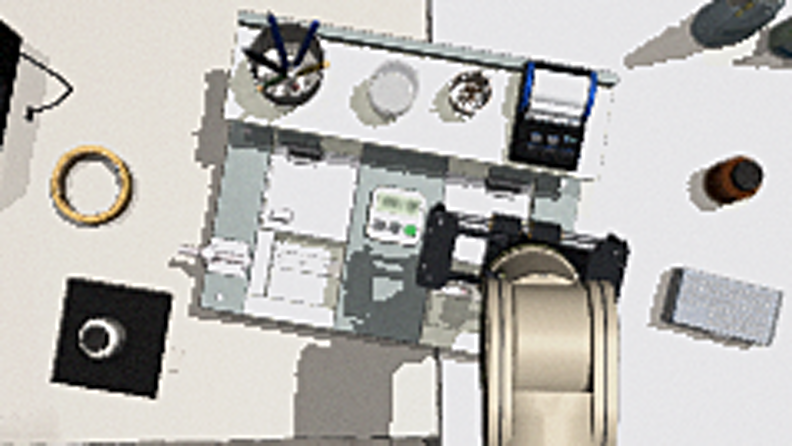

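```bash
python3 - <<'E'
from h import *
z=load("wrist20");W=cloud(z)
C=np.array([.579,.019]);a=-.195;R=np.array([[np.cos(a),-np.sin(a)],[np.sin(a),np.cos(a)]])
c=(W[...,:2]-C)@R*1000
for n,s in(("L",1),("R",-1)):
    m=(W[...,2]>.1315)&(W[...,2]<.137)&(abs(c[...,0]-37)<25)&(abs(c[...,1]-s*115)<30)
    m[240:]=0
    Q=c[m];print(n,len(Q),Q.mean(0),cv2.minAreaRect(Q.astype(np.float32)))
    m=(W[...,2]>.1045)&(W[...,2]<.111)&(abs(c[...,0]-45)<25)&(abs(c[...,1]-s*125)<28);m[240:]=0
    Q=c[m];print(" stop",len(Q),Q.min(0) if len(Q) else "",Q.max(0) if len(Q) else "")
    # cover front edge: transition z .102 -> wells
    for y in(70,90,110):
        m=(abs(W[...,2]-.102)<.004)&(abs(c[...,1]-s*y)<4)&(c[...,0]>-120)&(c[...,0]<30);m[240:]=0
        if m.any(): print("  front edge y",s*y,c[m][:,0].min().round(1))
E
```

```text
L 271 [ 35.32995673 114.59870249] ((35.62159729003906, 114.90060424804688), (9.243103981018066, 39.378196716308594), 0.6495323181152344)
 stop 494 [21.8439212  97.18607829] [ 60.38193385 150.49021083]
  front edge y 70 -58.7
  front edge y 90 -58.7
  front edge y 110 -59.0
R 254 [  36.63076629 -114.11855846] ((36.806480407714844, -114.27906799316406), (39.2203369140625, 8.978235244750977), 89.58585357666016)
 stop 575 [  22.93869501 -149.23033491] [ 62.22964695 -97.0736891 ]
  front edge y -70 -57.8
  front edge y -90 -57.9
  front edge y -110 -57.7
```

```bash
python3 to.py .585 .134 .22 .612 .1285 .116 .6237 .1261 .116
```

```text
t 37.55 p [ 0.5215 -0.0858  0.305 ] tz [ 0.281 -0.056 -0.958] jawaz(rad of axis vs +y) -0.201 jawz 0.001 F [ 0.6 -0.1 -0.7] w 0.0003
q [ 0.04 -0.14  0.01  1.83  0.05  1.16  1.4 ]
d [0.585, 0.134, 0.22] [0.0068 0.228  0.087 ] n 0.244
d [0.612, 0.1285, 0.116] [0.0101 0.2278 0.1945] n 0.3
d [0.6237, 0.1261, 0.116] [-0.0013  0.2278  0.1979] n 0.302
```

Request:
move_arm([
  [0.001, 0.045, 0.01, 0],
  [0.002, 0.09, 0.03, 0],
  [0.004, 0.135, 0.05, 0],
  [0.006, 0.18, 0.07, 0],
  [0.007, 0.228, 0.087, 0],
  [0.008, 0.228, 0.13, 0],
  [0.01, 0.228, 0.175, 0],
  [0.01, 0.228, 0.1945, 0],
  [0.01, 0.228, 0.1945, 0],
])

```text
time: 38.45
ee_pos: [0.6097, 0.1274, 0.111]
eef_rot: [0.099, 0.985, -0.016, 0.14]
ft_force: [-0.5, -0.3, -0.2]
width: 0.0002
```

```bash
python3 to.py .6237 .1261 .116
```

```text
t 38.45 p [0.6097 0.1274 0.111 ] tz [ 0.273 -0.058 -0.96 ] jawaz(rad of axis vs +y) -0.201 jawz -0.003 F [-0.5 -0.3 -0.2] w 0.0002
q [-0.17  0.25 -0.22  1.84  0.29  0.84  0.82]
d [0.6237, 0.1261, 0.116] [-0.0148  0.0015 -0.0009] n 0.015
```

Request:
move_arm([
  [-0.004, 0, 0.0012, 0],
  [-0.008, 0, 0.0024, 0],
  [-0.011, 0, 0.0033, 0],
  [-0.013, 0, 0.004, 0],
  [-0.015, 0, 0.0045, 0],
  [-0.0155, 0, 0.0047, 0],
  [-0.0155, 0, 0.0047, 0],
])

```text
time: 39.15
ee_pos: [0.6244, 0.1268, 0.1179]
eef_rot: [0.099, 0.985, -0.015, 0.141]
ft_force: [-33.0, 0.4, 21.4]
width: 0.0003
```

Request:
move_arm([
  [0.006, 0, -0.002, 0],
  [0.006, 0, -0.04, 0],
  [0.006, 0, -0.09, 0],
  [0.006, 0, -0.14, 0],
  [0.02, -0.04, -0.18, 0],
  [0.02, -0.08, -0.2, 0],
  [0.02, -0.11, -0.2, 0],
  [0.02, -0.115, -0.2, 0],
  [0.02, -0.115, -0.2, 0],
])

```text
time: 40.05
ee_pos: [0.5304, 0.0269, 0.3042]
eef_rot: [0.1, 0.984, -0.014, 0.146]
ft_force: [0.0, 0.6, -0.6]
width: 0.0001
```

```bash
python3 to.py; python3 cap.py wrist:21; python3 - <<'E'
from h import *
z=load("wrist21");W=cloud(z)
C=np.array([.579,.019]);a=-.195;R=np.array([[np.cos(a),-np.sin(a)],[np.sin(a),np.cos(a)]])
c=(W[...,:2]-C)@R*1000
for n,s in(("L",1),("R",-1)):
    m=(W[...,2]>.1315)&(W[...,2]<.137)&(abs(c[...,0]-37)<25)&(abs(c[...,1]-s*115)<30)
    m[240:]=0
    Q=c[m];print(n,len(Q),Q.mean(0) ,cv2.minAreaRect(Q.astype(np.float32)) if len(Q) else 0)
    for y in(70,90,110):
        m=(abs(W[...,2]-.102)<.004)&(abs(c[...,1]-s*y)<4)&(c[...,0]>-120)&(c[...,0]<30);m[240:]=0
        if m.any(): print("  front edge y",s*y,c[m][:,0].min().round(1))
    for y in(65,90,110):  # chest front rim & strap ref: front outer edge
        m=(W[...,2]>.08)&(abs(c[...,1]-s*y)<4)&(c[...,0]<-100)
        if m.any(): print("  rim",s*y,c[m][:,0].min().round(1))
    # end stops rear face/ chest fixed refs
    m=(W[...,2]>.1055)&(W[...,2]<.111)&(c[...,0]>38)&(c[...,0]<75)&(abs(c[...,1]-s*125)<28);m[240:]=0
    if m.any(): print("  stop",m.sum(),cv2.minAreaRect(c[m].astype(np.float32)))
E
```

```text
t 40.05 p [0.5304 0.0269 0.3042] tz [ 0.284 -0.056 -0.957] jawaz(rad of axis vs +y) -0.202 jawz 0.002 F [ 0.   0.6 -0.6] w 0.0001
q [-0.05 -0.12 -0.15  1.81  0.1   1.17  1.14]
L 271 [ 35.49559607 114.73967173] ((35.884307861328125, 115.27181243896484), (38.60759353637695, 10.195867538452148), 89.82693481445312)
  front edge y 70 -58.6
  front edge y 90 -59.0
  front edge y 110 -59.0
  rim 65 -159.0
  rim 90 -158.9
  rim 110 -158.7
  stop 164 ((52.92749786376953, 125.80306243896484), (19.47122573852539, 50.267818450927734), 8.738574981689453)
R 253 [  36.82307996 -113.70184079] ((37.04587936401367, -114.00658416748047), (38.616153717041016, 9.155674934387207), 89.78548431396484)
  front edge y -70 -58.0
  front edge y -90 -57.7
  front edge y -110 -57.6
  rim -65 -159.8
  rim -90 -159.7
  rim -110 -159.5
  stop 164 ((52.00772476196289, -124.0512466430664), (50.56894302368164, 19.321670532226562), 88.96392059326172)
```

View pics/wrist21.png

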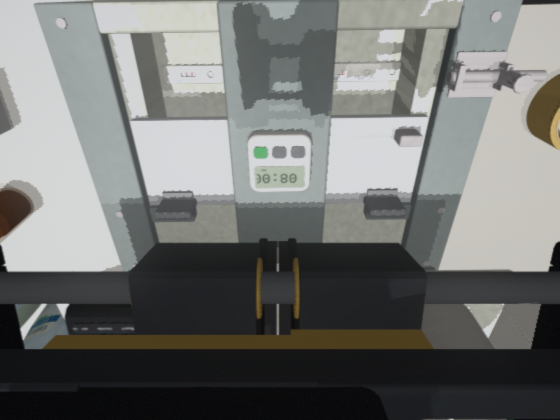

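```bash
python3 - <<'E'
from h import *
z=load("wrist21");p=z[0]
a=cv2.resize(p[170:245,130:250,::-1],None,fx=6.5,fy=6.5,interpolation=cv2.INTER_CUBIC)
b=cv2.resize(p[170:245,325:445,::-1],None,fx=6.5,fy=6.5,interpolation=cv2.INTER_CUBIC)
cv2.imwrite("pics/lr21.png",cv2.resize(np.vstack([a,b]),(480,600)))
W=cloud(z);C=np.array([.579,.019]);al=-.195;R=np.array([[np.cos(al),-np.sin(al)],[np.sin(al),np.cos(al)]])
c=(W[...,:2]-C)@R*1000
# chest yaw from fixed lines: strap edges (y=+-50, z .117) & guides inner edge
for s in(1,-1):
    for nm,lo,hi,zz in(("strap",40,60,.117),):
        pts=[]
        for x in range(-150,60,6):
            m=(abs(W[...,2]-zz)<.004)&(abs(c[...,0]-x)<3)&(s*c[...,1]>30)&(s*c[...,1]<65);m[238:]=0
            if m.sum()>2: pts.append((x,(s*c[m][:,1]).max()*s))
        pts=np.array(pts);f=np.polyfit(pts[:,0],pts[:,1],1);print(nm,s,len(pts),f, np.std(pts[:,1]-np.polyval(f,pts[:,0])))
    pts=[]
    for x in range(-150,60,6):
        m=(abs(W[...,2]-.106)<.003)&(abs(c[...,0]-x)<3)&(s*c[...,1]>153)&(s*c[...,1]<215);m[238:]=0
        if m.sum()>2: pts.append((x,(s*c[m][:,1]).max()*s))
    pts=np.array(pts)
    if len(pts)>5:f=np.polyfit(pts[:,0],pts[:,1],1);print("outer guide",s,len(pts),f,np.std(pts[:,1]-np.polyval(f,pts[:,0])))
# rim & cover front edge lines
for nm,z0,xr in(("rim",.09,(-175,-140)),("cover",.102,(-75,-45))):
    pts=[]
    for y in list(range(-130,-58,6))+list(range(60,115,6)):
        m=(abs(W[...,2]-z0)<(.02 if nm=="rim" else .004))&(abs(c[...,1]-y)<3)&(c[...,0]>xr[0])&(c[...,0]<xr[1]);
        if m.sum()>2: pts.append((y,c[m][:,0].min()))
    pts=np.array(pts);f=np.polyfit(pts[:,0],pts[:,1],1);print(nm,len(pts),f,np.std(pts[:,1]-np.polyval(f,pts[:,0])))
E
```

```text
strap 1 35 [4.53253480e-03 5.01597785e+01] 0.24691307988094585
outer guide 1 35 [8.19553315e-03 2.04745001e+02] 0.8569519268563607
strap -1 35 [ 7.14495385e-03 -4.91620042e+01] 0.2544644365053019
outer guide -1 35 [ 7.03275384e-03 -2.03928195e+02] 0.3425005685278927
rim 22 [ 3.92964378e-03 -1.59246292e+02] 0.16245037448090793
cover 22 [-6.08867905e-03 -5.81892422e+01] 0.14059986175230438
```

View pics/lr21.png

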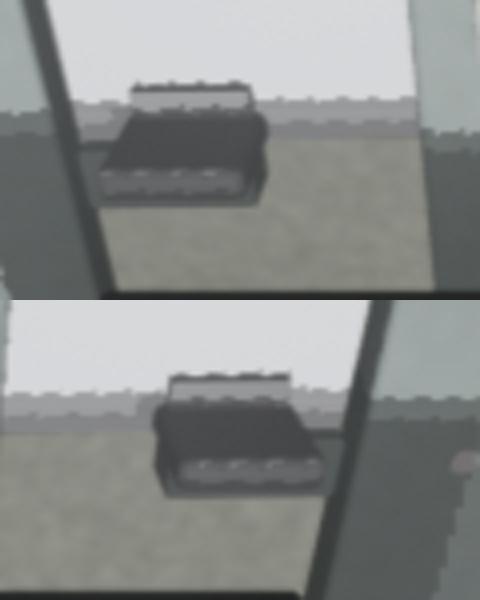

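```bash
cat > ana.py <<'E'
from h import *
import sys
def ana(name,lx,vmax,C=np.array([.579,.019]),al=-.195):
    z=load(name);W=cloud(z);R=np.array([[np.cos(al),-np.sin(al)],[np.sin(al),np.cos(al)]])
    c=(W[...,:2]-C)@R*1000
    ok=np.ones(W.shape[:2],bool);ok[vmax:]=0
    out={}
    for s in(1,-1):
        m=ok&(W[...,2]>.1315)&(W[...,2]<.137)&(abs(c[...,0]-lx)<14)&(abs(c[...,1]-s*115)<27)
        out["lug",s]=(m.sum(),np.round(cv2.minAreaRect(c[m].astype(np.float32))[0],2)) if m.sum()>5 else None
        m=ok&(W[...,2]>.1055)&(W[...,2]<.111)&(c[...,0]>40)&(c[...,0]<75)&(abs(c[...,1]-s*125)<23)
        out["stop",s]=(m.sum(),np.percentile(c[m],[3,50,97],axis=0).round(1).tolist()) if m.sum()>5 else None
    print(name,out)
    for s in(1,-1):
        pts=[]
        for x in range(-150,60,6):
            m=ok&(abs(W[...,2]-.117)<.004)&(abs(c[...,0]-x)<3)&(s*c[...,1]>30)&(s*c[...,1]<65)
            if m.sum()>2: pts.append((x,(s*c[m][:,1]).max()*s))
        pts=np.array(pts)
        if len(pts)>5:print(" strap",s,len(pts),np.polyfit(pts[:,0],pts[:,1],1).round(4))
    for nm,z0,xr,dz in(("rim",.09,(-175,-140),.02),("coverfront",.102,(lx-105,lx-80),.004),("shelf",.216,(30,60),.012)):
        pts=[]
        for y in list(range(-140,-58,6))+list(range(60,141,6)):
            m=ok&(abs(W[...,2]-z0)<dz)&(abs(c[...,1]-y)<3)&(c[...,0]>xr[0])&(c[...,0]<xr[1]);
            if m.sum()>2: pts.append((y,c[m][:,0].min()))
        pts=np.array(pts)
        if len(pts)>5:f=np.polyfit(pts[:,0],pts[:,1],1);print(" ",nm,len(pts),f.round(4),pts[:,0].min(),pts[:,0].max())
if __name__=="__main__":
    ana("wrist2",-38,240);ana("wrist20",37,240);ana("wrist21",37,240)
E
python3 ana.py
```

```text
wrist2 {('lug', 1): (np.int64(323), array([-38.34, 113.55])), ('stop', 1): (np.int64(747), [[41.3, 103.4], [50.9, 125.0], [60.1, 146.7]]), ('lug', -1): (np.int64(306), array([ -38.41, -115.32])), ('stop', -1): (np.int64(736), [[42.9, -146.0], [52.0, -124.6], [61.9, -103.4]])}
 strap 1 20 [2.20000e-03 4.91998e+01]
 strap -1 20 [ 1.90000e-03 -4.98142e+01]
  shelf 24 [-5.7000e-03  4.4425e+01] -140.0 114.0
wrist20 {('lug', 1): (np.int64(271), array([ 35.62, 114.9 ])), ('stop', 1): (np.int64(162), [[48.3, 102.6], [56.8, 116.7], [59.4, 146.8]]), ('lug', -1): (np.int64(254), array([  36.81, -114.28])), ('stop', -1): (np.int64(264), [[42.6, -147.4], [57.2, -138.1], [61.7, -104.7]])}
 strap 1 34 [5.30000e-03 4.95323e+01]
 strap -1 34 [ 7.20000e-03 -4.95118e+01]
  rim 26 [ 4.700000e-03 -1.442513e+02] -140.0 126.0
  coverfront 28 [-6.00000e-03 -5.82484e+01] -140.0 138.0
wrist21 {('lug', 1): (np.int64(271), array([ 35.88, 115.27])), ('stop', 1): (np.int64(128), [[41.3, 102.6], [58.1, 135.7], [60.5, 147.6]]), ('lug', -1): (np.int64(253), array([  37.05, -114.01])), ('stop', -1): (np.int64(138), [[42.5, -147.6], [59.1, -140.6], [61.3, -104.2]])}
 strap 1 35 [4.50000e-03 5.01598e+01]
 strap -1 35 [ 7.1000e-03 -4.9162e+01]
  rim 28 [ 3.900000e-03 -1.592067e+02] -140.0 138.0
  coverfront 28 [-5.8000e-03 -5.8192e+01] -140.0 138.0
```

```bash
python3 cap.py top:30 scene:30; python3 - <<'E'
from h import *
a=load("top0");b=load("top30");Wa,Wb=cloud(a),cloud(b)
for n,bx in dict(tape=(198,228,170,205),amber=(395,420,172,198),tip=(380,425,205,242)).items():
    u0,u1,v0,v1=bx
    for W in(Wa,Wb):
        m=W[v0:v1,u0:u1];P=m[(m[...,2]>.03)&(m[...,2]<.13)];print(n,len(P),P.mean(0).round(4))
m=Wb[210:255,198:240];P=m[(m[...,2]>.06)];print("bottle",len(P),P.mean(0),P[:,2].max())
E
python3 - <<'E'
from bench import r
print(r.close_job())
E
```

```text
tape 169 [0.6134 0.387  0.0455]
tape 170 [0.6126 0.387  0.0456]
amber 189 [ 0.5977 -0.3747  0.0837]
amber 190 [ 0.5978 -0.3744  0.0838]
tip 571 [ 0.4495 -0.364   0.062 ]
tip 569 [ 0.4491 -0.3645  0.0618]
bottle 123 [0.43002472 0.36596995 0.12179437] 1.7463801977678928
the job is handed in; nothing more can be done
None
```

View pics/scene30.png

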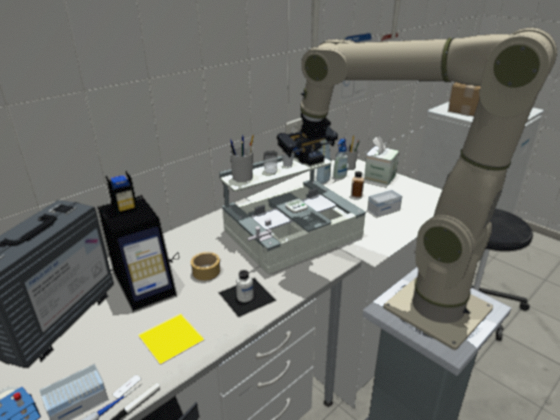

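I handed the job in at about 40 s of robot time, with the three steps done in the order asked. The robot was clear of everything, and the hand-in reports no verdict.

- **Bottle:** I moved it from the runway to near the centre of the black mat. The last scene picture shows it upright there, around pixel (245, 287).
- **Bolt:** It is withdrawn to its end. The camera showed the knob move 27.6 mm. A further pull of about 28 N did not move it, so I take it as at its stop.
- **Cover:** I pushed the left and right lugs in turn until each end met its stop, at 33 N on the left and 26 N on the right. The lugs travelled about 75 mm from their closed position.
- **Squareness:** By the shelf edge and the end stops the chest sits at about -0.190 rad, and the cover matches that to within a few milliradians. A fit to the chest's front rim disagreed by about 0.01 rad. I discounted it because the stops, shelf and strap edges agreed with each other.
- **Bystanders:** The tape, amber bottle and tip box are where they started, to within 1 mm.

The moves offer no direct tilt, so I tilted the tool about 0.28 rad by driving the arm against its reach limit above the bench. My first approach to the bottle ran into joint limits. I backed out without touching anything, gave the wrist a half turn, and carried on.

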